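Unload the drilled putter blank from under the bench drill and weigh it

ROBOT

A 6-joint arm with a two-finger parallel gripper is mounted at the origin on a cart in front of the work surface, level with it; the furniture and walls round the work are solid. World frame = base frame: x ahead of the robot, y to its left, z up, the work surface at z = 0. Lengths are in m, angles in rad, forces in N, time in s.
With the tool pointing down it reaches from about 0.3 to 0.875 m from the base axis. Payload 6.4 kg.
Tool frame: the origin (TCP) lies on the front face of the gripper's body, between the roots of the fingers; the fingertips stand 73 mm ahead of it and the grasp point (between the pads) lies ctrl.pinch_z ahead of it (ctrl.pinch_z is the distance from the TCP to the grasp point, in m); z points along the fingers, x is the direction in which the jaws open and shut, and the axes are right-handed (so a half turn about z gives the same grasp; the last joint's range is limited). The gripper opens to 85 mm and grips with 20 to 120 N. Pads are 22 mm wide; open, the fingers measure 114 mm over their backs; the gripper's body (76 mm by 85 mm) begins 54 mm behind the grasp point. The pads swing forward as they close: fully open they stand 13 mm farther back than shut.
Start: joints at [-1.528, 0.181, 1.607, -0, 1.354, -0.206], TCP at [0.142, -0.557, 0.304] pointing down, gripper open.
Joint ranges: [-2.99, 2.99], [-0.89, 2.07], [0.3, 2.58], [-1.14, 4.28], [0, 2.63], [-3.12, 3.12]. Speed limits (rad/s): [2.57, 2.57, 3.01, 3.14, 3.14, 3.14].

INTERFACE

Orientations are given as a unit quaternion [w, x, y, z].
In Python, from bench import ctrl gives the robot as it stands.
- The arm moves only by the tool move_arm, never from a script. Its argument "rows" is text: rows parted by semicolons, each of 7 numbers parted by spaces: the shift along the tool's x, y, z in cm, then the turn, a rotation vector about the tool's x, y, z in degrees, then the opening, from 0 (shut) to 1 (fully open). In form: x y z rx ry rz grip; .... A call has 1 to 20 rows; each row shifts and turns the commanded pose from where the row before left it, along the tool's axes as they then stand; what a row does not reach is not made up. A row lasts 1/10 s, in which the tool goes at most 50 mm and 8.59 degrees, less where a joint would pass 70% of its speed; a pose out of reach is approached as far as the arm can. A call with a gripper value outside its range is refused whole. The fingers move at their own pace and stop on an object; the grip force is fixed at half the most. Time passes only in rows, so rows that do not move let the fingers close. It gives the time, the measured TCP pose, the force and the opening at its end, in the units of the state.
- ctrl.get_obs(): the state, without advancing time (a new reading comes with each control period).
- ctrl.camera(name): name is "side" or "top" or "wrist"; returns a dict with "color" (400x640x3 uint8, blue, green, red), "fx", "fy", "cx", "cy" (pixels), "rvec" (rotation vector, rad) and "tvec" (3), from world to camera coordinates, as OpenCV has them. Camera axes: x right, y down, z forward; pixel columns grow to the right and rows downward; lengths in m; the calibration is good to about 2 mm. A picture is of the moment at which its call begins. There is no depth.
- ctrl.hand_in(): hands the job in, once; it reports no verdict.
Trained networks look in the newest picture that a camera, given by its name, has taken for a name from the list of things; names that differ only in an ending like _2 or _b are one class to them, and where a whole thing is asked for, a point or a joint stands for the part that bears it (a point fixed in the world has none). Each returns a list of dicts, best first, with "confidence" (0 to 1); they miss things now and then, are a little off and sometimes report something else, mostly with a low value. They report only what shows in the picture. A call takes as long as a camera call. They do not tell look-alikes from the thing itself.
- ctrl.look_for(camera, query): "bbox" ([left, top, right, bottom] in pixels, round what is visible of it).
- ctrl.trace(camera, query): "region" (400x640 bool, what is visible of it) and "bbox" ([left, top, right, bottom] in pixels, round what is visible of it).
The state is a dict: "time_s": time; "q": joint angles; "dq": joint speeds; "joint_efforts": joint torques, N m; "eef_pos": TCP position; "eef_rot": TCP orientation; "wrist_force": force on the tool from outside, world axes, zero at the start; "torque": the same for the moment, N m; "opening": opening from 0.0 (shut) to 1.0 (fully open).
Only numpy, scipy, OpenCV 4.12 (cv2) and the standard library are available. Lean on these libraries where they do the work, as an engineer would, in place of code of your own. Each camera call takes 0.05 s, during which the arm holds its last target.

TASK

The putter-head blank in the small bench drill is finished. Open the vise jaw fully by its upright post and leave it open, draw the blank out towards the front from under the drill head without touching the drill bit above it, and set it gently on the middle of the pan of the scale at the right of the bench, lying the same way up as it lay in the vise, without disturbing the jar, the sanding block or the tape measure.

Things in the scene. Friction and masses are not known exactly. Their poses are not given: they have to be found in the camera images.
- bench_drill: Small fixed grey bench drill; origin at bench height; -x is its front (to the robot), +y its left. In mm: bed x -50..90, y -65..115, top z 22; drill head overhanging it at x -50..75, y -35..35, z 78..238, with spindle nose down to z 69 at x -20; fixed jaw y -46..-15.5, x -46..20, top z 48; rear stop x 25; column x 45..87; feed lever right of the head (y to -56, x 10..60).
- drill_bit: The drill bit pointing down under the head; origin at its tip, which hangs 8 mm above the top of the clamped blank; diameter 7 mm, 12 mm long.
- jaw (a joint): Opening of the sliding steel vise jaw, m: 0 closed, 0.030 fully open; moves along the bench drill's +y, stiffly (4 N), stays where left. Closed, its face is at bench_drill y +15, x -46..20, z 23..47 mm; its dog, 12 mm wide, 8 mm deep, at x -28, sits in the blank's notch, so the blank cannot slide out until the jaw is opened.
- jaw_post (a point): Centre of the top of the jaw's upright round steel post, diameter 14 mm, top 79 mm above the bench, in front of the drill head's left (bench_drill x -64, y +60 mm when closed). It rises 45 mm from an arm (x -78..-42, y 50..70, top z 34 mm). Axes as bench_drill.
- blank: Finished aluminium putter-head blank, bar 100 (x) x 28 (y) x 28 (z) mm, 0.2 kg, three dark drilled holes in its top, a notch 16 mm wide, 8 mm deep in the middle of its +y side; origin at the centre of its underside. It lies along the bench drill's x between the jaws; its front end (-x) stands out 28 mm in front of bed and head, free at both sides and below.
- scale: Digital bench scale, fixed, 238 x 192 x 50 mm; origin at the centre of its underside, -x its front with the display; the pan is the raised plate at x -41..109, y -88..88, top at z 50.
- pan (a point): Centre of the top face of the scale's pan (150 x 176 mm), 50 mm above the bench; axes as the scale's.
- ferrule_jar: White jar with black lid, 66 mm diameter, 129 mm tall, loose, to the right of the bench drill; origin at the centre of its underside. Leave alone.
- sanding_block: Tan sanding block, 58 x 105 x 35 mm, loose, to the left of the bench drill; origin at the centre of its underside. Leave alone.
- tape_measure: Black tape measure with orange disc, 32 x 82 x 66 mm, loose, standing behind the scale; origin at the centre of its underside. Leave alone.
There are look-alikes about, which are no part of the job. What is shaped like the blank but red is not meant.

How it is judged:
On the way, in this order (a step that is already met when the one before it is completed fails the run):
1. the jaw is fully open (at least 25 of 30 mm) with the blank still in the vise (value of joint jaw above 0.025 m and distance of blank from where it was at the start of the episode below 0.02 m), for 0.1 s.
2. the blank has been drawn out to the front, clear of the drill head, still low (underside less than 55 mm above the bed's top) (x of blank in the frame of bench_drill between -0.16 and -0.1 m and z of blank in the frame of bench_drill below 0.077 m and y of blank in the frame of bench_drill between -0.04 and 0.04 m).
At the end, for the whole second after the job is handed in: the blank lies at rest on the scale's pan, its centre within 35 mm of the pan's centre (level), flat within 0.08 rad with its holes up, released; the jaw is still open by at least 22 mm (horizontal distance between blank and pan below 0.035 m and z of blank in the frame of pan between -0.004 and 0.006 m and angle between blank's own z axis and vertical below 0.08 rad and linear speed of blank below 0.02 m/s and value of joint jaw above 0.022 m); the robot touches nothing.
It fails at once if the blank or the robot presses on the drill bit with more than 2 N (contact force between drill_bit and anything else above 2 N).
It fails at once if the blank meets the scale with more than 50 N (dropped or slammed) (contact force between blank and scale above 50 N).
It fails at once if the jar is moved more than 20 mm (distance of ferrule_jar from where it was at the start of the episode above 0.02 m).
It fails at once if the sanding block is moved more than 20 mm (distance of sanding_block from where it was at the start of the episode above 0.02 m).
It fails at once if the tape measure is moved more than 20 mm (distance of tape_measure from where it was at the start of the episode above 0.02 m).
It also fails if it takes over 62 s, if anything falls off the work surface, if the arm or the gripper's body presses on something with over 40 N, if the wrist force passes 120 N, or if a joint passes its speed limit or range.

## Working session

There is one attempt and no reset: what is moved stays moved. The work goes in short steps, Python scripts to look and compute and a tool call to move; the robot and the scene stay as the last step left them, time stands still between calls to the robot, and variables do not carry over. Pictures are saved under pics/ and viewed, and the job is handed in when it is done.

Besides the shell and the picture viewer there is one more tool, called after "Call:" as name(argument=value, ...) on one line, values as JSON. move_arm: Moves the arm, as the interface text tells. Its arguments: {"type":"object","properties":{"rows":{"type":"string"}},"required":["rows"]}

```bash
mkdir -p pics; ls
python3 - <<'E'
from bench import ctrl
import cv2
o=ctrl.get_obs()
print(o['time_s'],o['eef_pos'],o['eef_rot'],o['opening'],ctrl.pinch_z)
for n in ['side','top','wrist']:
    c=ctrl.camera(n); cv2.imwrite(f'pics/{n}0.png',c['color'])
    print(n,c['fx'],c['cx'],c['cy'],c['rvec'],c['tvec'])
    for q in ['bench_drill','blank','jaw_post','scale','ferrule_jar','sanding_block','tape_measure','drill_bit','pan']:
        try: print(q,[(d['bbox'],round(d['confidence'],2)) for d in ctrl.look_for(n,q)])
        except Exception as e: print(q,e)
E
```

```text
pics
0.0 [ 0.14159415 -0.55685101  0.30298708] [-6.78414323e-04  7.89383573e-01 -6.13899654e-01 -5.73017406e-04] 1.0012027977126368 0.0539
side 447.26603946045367 323.80856352864726 203.93166008783814 [ 0.50862327 -2.56996455  1.35844424] [0.53736371 0.20005109 1.1820841 ]
bench_drill [([275.9, 258.7, 317.0, 272.2], 0.15)]
blank [([275.6, 257.1, 315.8, 271.4], 0.85), ([300.1, 203.6, 321.6, 213.8], 0.77)]
jaw_post [([273.1, 262.2, 310.2, 285.2], 0.77)]
scale [([376.0, 151.3, 430.1, 196.1], 0.89)]
ferrule_jar []
sanding_block [([256.7, 305.2, 290.0, 350.6], 0.79)]
tape_measure []
drill_bit []
pan [([373.4, 150.9, 426.7, 199.5], 0.73)]
top 500.6480913247412 317.28314906783805 193.06933625188333 [ 1.39938128 -2.27895468  0.80282056] [0.25078087 0.45758859 1.46299831]
bench_drill [([212.2, 167.4, 279.8, 253.4], 0.78)]
blank [([258.0, 225.5, 275.0, 236.4], 0.61)]
jaw_post [([235.7, 218.0, 260.5, 248.0], 0.63)]
scale [([407.3, 165.5, 446.7, 221.3], 0.8)]
ferrule_jar [([269.6, 173.6, 292.3, 214.2], 0.75)]
sanding_block [([190.8, 241.4, 223.1, 271.2], 0.62)]
tape_measure []
drill_bit []
pan [([407.5, 163.7, 446.2, 219.3], 0.56)]
wrist 293.37132666595915 323.2427798848215 199.8163995643062 [-2.29935246  1.78547533  0.24940317] [-0.5761612  -0.03624085  0.37800037]
bench_drill []
blank []
jaw_post []
scale []
ferrule_jar []
sanding_block []
tape_measure []
drill_bit []
pan []
```

View pics/side0.png

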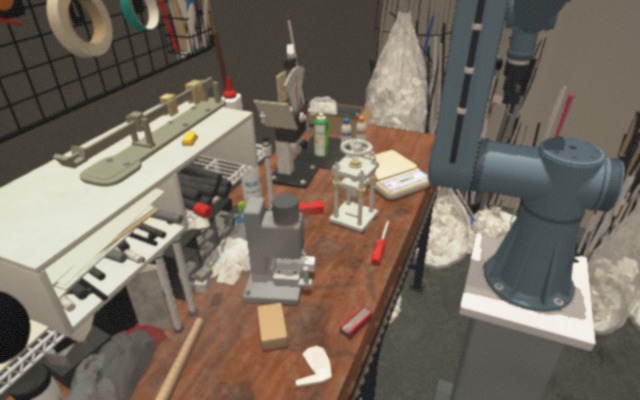

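View pics/top0.png

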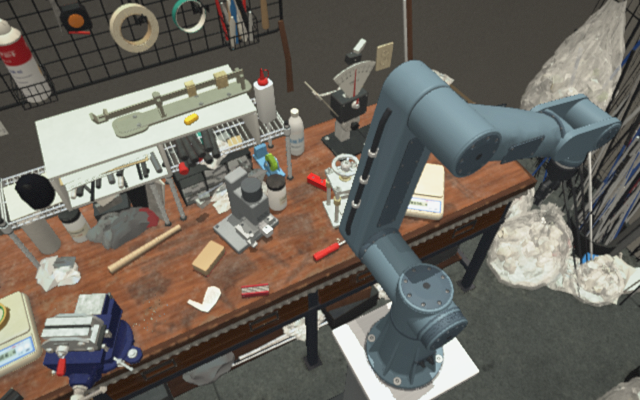

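View pics/wrist0.png

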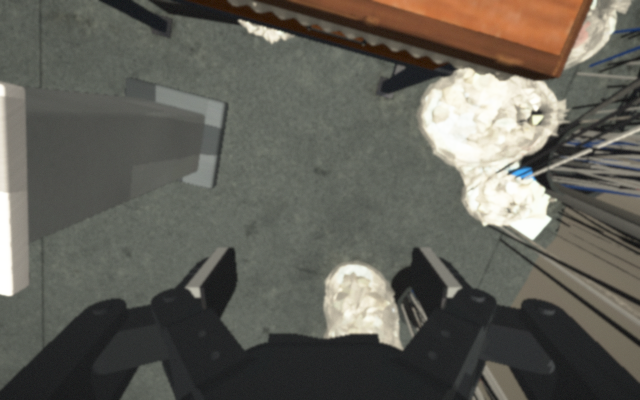

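```bash
cat > h.py <<'E'
from bench import ctrl
import cv2, numpy as np, pickle
from scipy.optimize import least_squares
def cam(n,tag=None):
    c=ctrl.camera(n); c['name']=n
    if tag: cv2.imwrite(f'pics/{tag}.png',c['color']); pickle.dump(c,open(f'pics/{tag}.pkl','wb'))
    return c
def load(tag): return pickle.load(open(f'pics/{tag}.pkl','rb'))
def proj(c,P):
    K=np.array([[c['fx'],0,c['cx']],[0,c['fy'],c['cy']],[0,0,1.]])
    return cv2.projectPoints(np.atleast_2d(np.array(P,float)),np.array(c['rvec']),np.array(c['tvec']),K,None)[0][:,0]
def ray(c,uv):
    R=cv2.Rodrigues(np.array(c['rvec']))[0]; C=-R.T@np.array(c['tvec'])
    d=R.T@np.array([(uv[0]-c['cx'])/c['fx'],(uv[1]-c['cy'])/c['fy'],1.]); return C,d
def atz(c,uv,z):
    C,d=ray(c,uv); return C+d*(z-C[2])/d[2]
def tri(obs):
    A=np.zeros((3,3));b=np.zeros(3)
    for c,uv in obs:
        C,d=ray(c,uv); d=d/np.linalg.norm(d);M=np.eye(3)-np.outer(d,d);A+=M;b+=M@C
    return np.linalg.solve(A,b)
def zoom(c,box,f,out,draw=None):
    l,t,r,b=box; im=cv2.resize(c['color'][t:b,l:r],None,fx=f,fy=f,interpolation=cv2.INTER_CUBIC)
    if draw is not None:
        for p,q in draw:
            a=((np.array(p)-[l,t])*f).astype(int);e=((np.array(q)-[l,t])*f).astype(int)
            cv2.line(im,tuple(map(int,a)),tuple(map(int,e)),(0,255,0),1)
    cv2.imwrite('pics/'+out,im)
E
python3 - <<'E'
from h import *
s=cam('side','s1');t=cam('top','t1')
zoom(s,(230,180,350,320),4,'s1z.png');zoom(t,(180,140,300,280),4,'t1z.png')
zoom(s,(330,140,440,220),6,'s1zs.png');zoom(t,(300,140,450,230),5,'t1zs.png')
E
```

```text
(no output)
```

View pics/s1z.png

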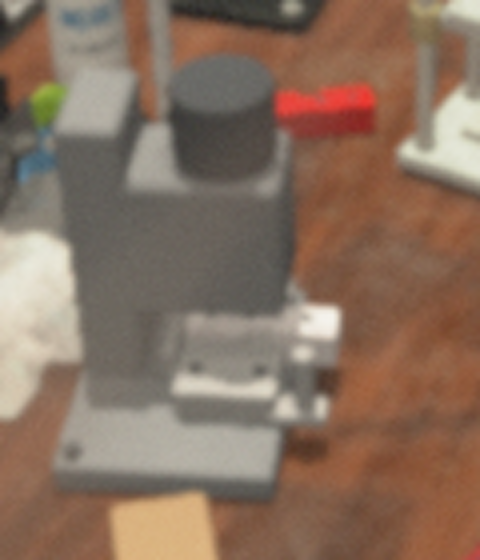

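View pics/t1z.png

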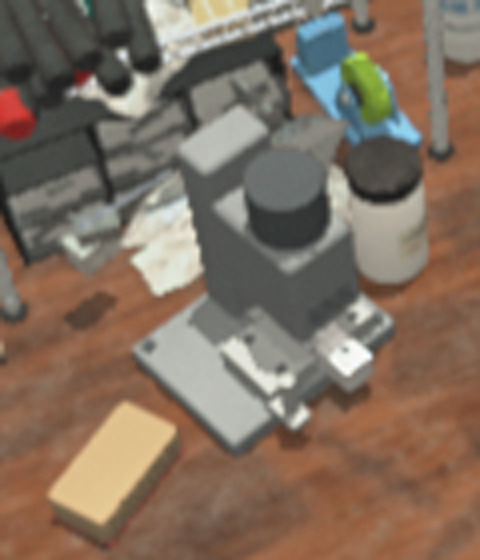

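View pics/s1zs.png

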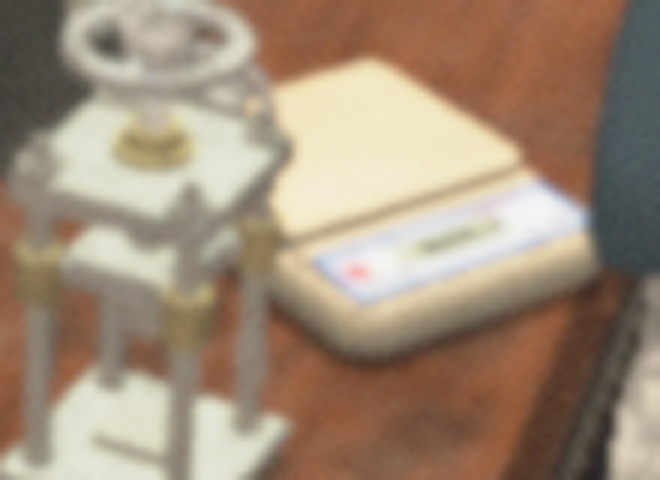

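View pics/t1zs.png

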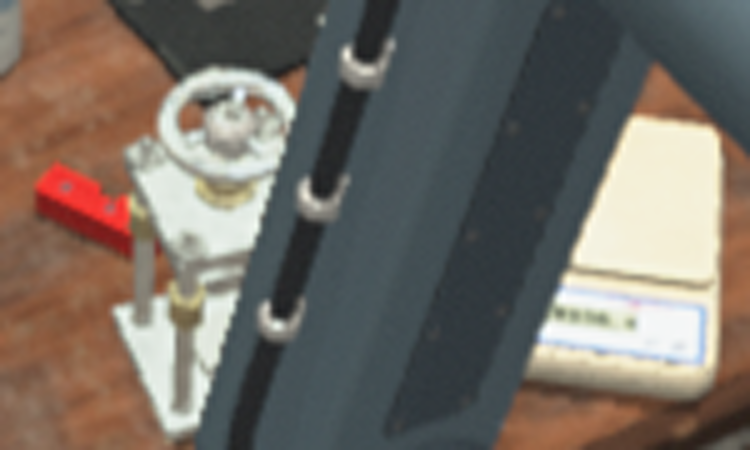

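```bash
cat >> h.py <<'E'
def T(p,P):
    x,y,a=p[:3]; z=p[3] if len(p)>3 else 0
    P=np.atleast_2d(np.array(P,float)); c,s=np.cos(a),np.sin(a)
    return np.c_[x+c*P[:,0]-s*P[:,1], y+s*P[:,0]+c*P[:,1], P[:,2]+z]
def fitpose(obs,x0):
    f=lambda p: np.concatenate([(proj(c,T(p,L))[0]-uv) for c,uv,L in obs])
    r=least_squares(f,x0,loss='soft_l1'); return r.x,r.fun.reshape(-1,2)
def box(x0,x1,y0,y1,z0,z1):
    c=np.array([[x,y,z] for x in (x0,x1) for y in (y0,y1) for z in (z0,z1)])/1000.
    e=[(i,j) for i in range(8) for j in range(i+1,8) if bin(i^j).count('1')==1]
    return c,e
DR=[(-50,90,-65,115,0,22),(-50,75,-35,35,78,238),(-46,20,-46,-15.5,22,48),(-78,22,-14,14,22,50),(-71,-57,53,67,34,79),(45,87,-20,20,22,240)]
SC=[(-119,119,-96,96,0,40),(-41,109,-88,88,45,50)]
def wire(c,p,boxes):
    L=[]
    for b in boxes:
        C,e=box(*b); u=proj(c,T(p,C)); L+=[(u[i],u[j]) for i,j in e]
    return L
E
python3 - <<'E'
from h import *
s=load('s1');t=load('t1')
S=lambda x,y:np.array([230+x/4,180+y/4]); Tt=lambda x,y:np.array([180+x/4,140+y/4])
m=.001
obs=[(t,Tt(135,348),np.array([90,115,22])*m),(t,Tt(238,440),np.array([-50,115,22])*m),(t,Tt(392,318),np.array([-50,-65,22])*m),
(s,S(58,472),np.array([90,115,22])*m),(s,S(272,478),np.array([-50,115,22])*m)]
for a in (0,.6,-.6):
    p,f=fitpose(obs,[.6,.3,a]); print(p,np.round(f,1).tolist())
print(atz(t,Tt(238,440),.022),atz(s,S(272,478),.022))
zoom(s,(230,180,350,320),4,'s1w.png',wire(s,p,DR));zoom(t,(180,140,300,280),4,'t1w.png',wire(t,p,DR))
# scale
S=lambda x,y:np.array([330+x/6,140+y/6]); Tt=lambda x,y:np.array([300+x/5,140+y/5])
obs=[(s,S(370,60),np.array([109,88,50])*m),(s,S(525,160),np.array([109,-88,50])*m) ,(t,Tt(720,125),np.array([109,-88,50])*m),(t,Tt(715,285),np.array([-41,-88,50])*m)]
obs[0]=(s,S(370,60),np.array([109,-88,50])*m);obs[1]=(s,S(525,160),np.array([-41,-88,50])*m)
for a in (0,.6,-.6):
    p,f=fitpose(obs,[.5,-.5,a]); print(p,np.round(f,1).tolist())
zoom(s,(330,140,440,220),6,'s1ws.png',wire(s,p,SC));zoom(t,(300,140,450,230),5,'t1ws.png',wire(t,p,SC))
E
```

```text
[0.6037443  0.21611563 0.33938649] [[-1.8, 0.3], [-0.7, 1.4], [0.5, -0.2], [-1.1, -1.4], [1.6, -0.9]]
[0.60374429 0.21611563 0.33938635] [[-1.8, 0.3], [-0.7, 1.4], [0.5, -0.2], [-1.1, -1.4], [1.6, -0.9]]
[0.60374429 0.21611563 0.33938639] [[-1.8, 0.3], [-0.7, 1.4], [0.5, -0.2], [-1.1, -1.4], [1.6, -0.9]]
[0.52247723 0.30390091 0.022     ] [0.5207     0.31205147 0.022     ]
[ 0.47434261 -0.36276397 -0.64734587] [[0.6, -0.9], [0.6, -0.9], [-0.7, 0.3], [-0.6, -0.4]]
[ 0.4743426  -0.36276397 -0.64734587] [[0.6, -0.9], [0.6, -0.9], [-0.7, 0.3], [-0.6, -0.4]]
[ 0.4743426  -0.36276397 -0.64734587] [[0.6, -0.9], [0.6, -0.9], [-0.7, 0.3], [-0.6, -0.4]]
```

View pics/s1w.png

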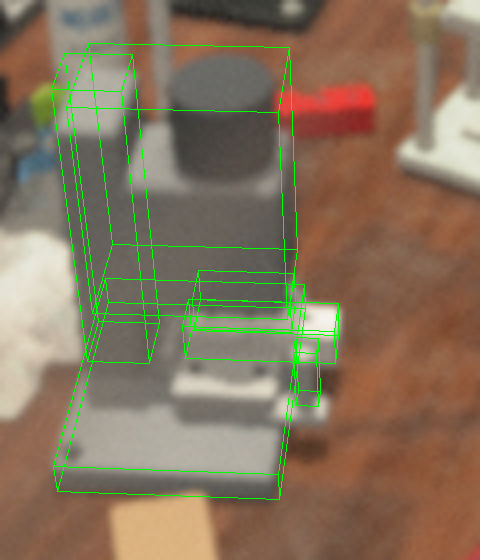

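View pics/t1w.png

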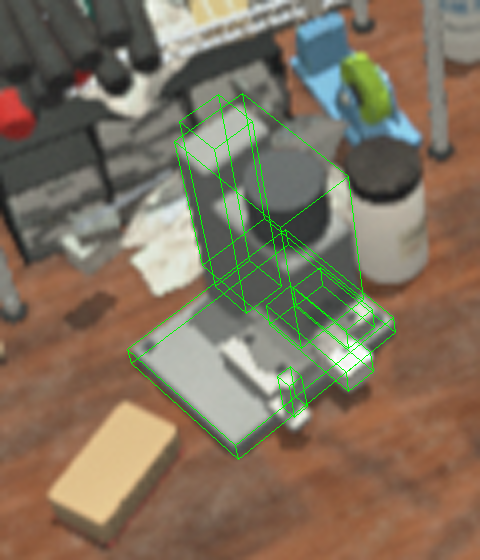

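View pics/s1ws.png

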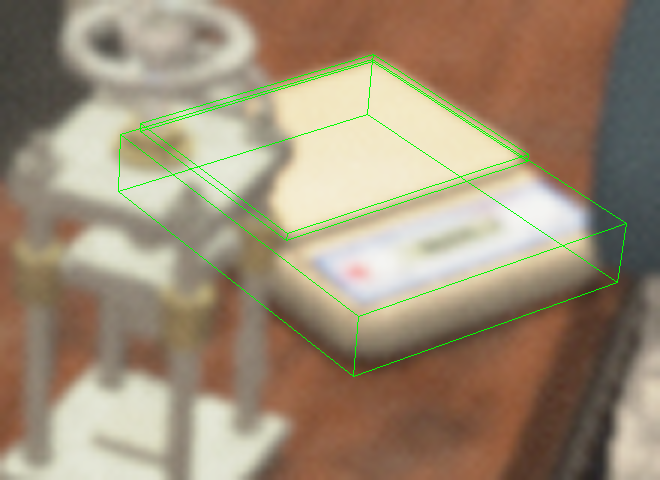

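View pics/t1ws.png

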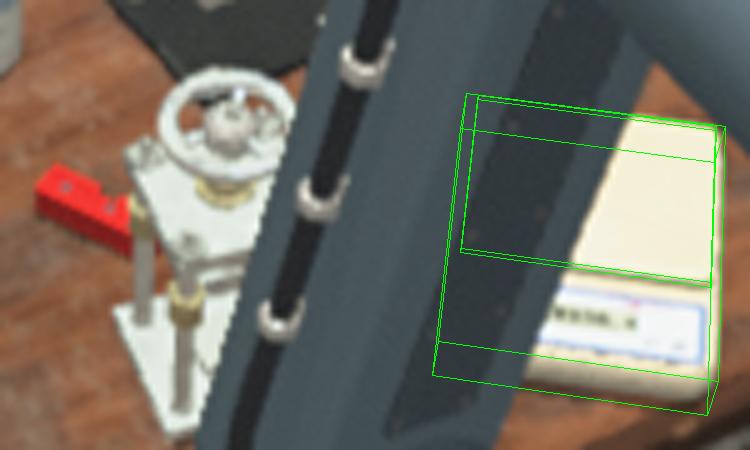

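```bash
cat >> h.py <<'E'
from scipy.spatial.transform import Rotation as Ro
def q2R(q): return Ro.from_quat([q[1],q[2],q[3],q[0]]).as_matrix()
def toolR(yaw,tilt):
    # tilt: angle of axis below horizontal (deg); yaw: heading rad
    u=np.array([np.cos(yaw),np.sin(yaw),0]);v=np.array([-np.sin(yaw),np.cos(yaw),0]);t=np.radians(tilt)
    z=np.cos(t)*u-np.sin(t)*np.array([0,0,1]);x=-v;y=np.cross(z,x);return np.c_[x,y,z]
def delta(p0,R0,p1,R1):
    return np.round(R0.T@(p1-p0)*100,2), np.round(Ro.from_matrix(R0.T@R1).as_rotvec(degrees=True),2)
def now():
    o=ctrl.get_obs(); return np.array(o['eef_pos']),q2R(o['eef_rot'])
E
python3 - <<'E'
from h import *
w=cam('wrist'); R=cv2.Rodrigues(np.array(w['rvec']))[0];C=-R.T@np.array(w['tvec'])
p,Rt=now()
print('cam in tool',Rt.T@(C-p)); print('cam axes in tool\n',np.round(Rt.T@R.T,3)); print(Rt)
s=load('s1');t=load('t1')
print('press wheel',tri([(s,(356,147)),(t,(345.5,165.5))]))
print('press base corner',tri([(s,(378.,211)),(t,(335.,227))]),'near corner', atz(t,(335,227),0.01), 's',atz(s,(355,228),0.01),atz(s,(378,211),.01),atz(s,(331,217),.01))
print('jar', atz(t,(282,210),0))
print('red', atz(s,(320,208),.014))
E
```

```text
cam in tool [ 0.00085285 -0.06982697 -0.06979462]
cam axes in tool
 [[ 1.     0.001  0.001]
 [-0.002  0.962  0.275]
 [-0.    -0.275  0.962]]
[[ 2.46244104e-01 -9.69207842e-01  1.32063392e-05]
 [-9.69207842e-01 -2.46244105e-01 -2.07904140e-05]
 [ 2.34022154e-05 -7.68017068e-06 -1.00000000e+00]]
press wheel [ 0.51372305 -0.0785842   0.25559306]
press base corner [0.41014701 0.01082484 0.11631962] near corner [ 0.46862401 -0.02494113  0.01      ] s [ 0.49178993 -0.02939165  0.01      ] [ 0.45335827 -0.14166855  0.01      ] [ 0.5805079  -0.05494923  0.01      ]
jar [0.62496691 0.10502477 0.        ]
red [ 0.62968386 -0.08241551  0.014     ]
```

Call:
move_arm(rows="-3.4 -2.8 -0.2 0 0 0 1;-3.4 -2.8 -0.2 0 0 0 1;-3.4 -2.8 -0.2 0 0 0 1;-3.4 -2.8 -0.2 0 0 0 1;-3.4 -2.8 -0.2 0 0 0 1;-3.4 -2.8 -0.2 0 0 0 1;-3.4 -2.8 -0.2 0 0 0 1;-3.4 -2.8 -0.2 0 0 0 1;-3.4 -2.8 -0.2 0 0 0 1;-3.9 -1.8 0 0 0 0 1;-3.9 -1.8 0 0 0 0 1;-3.9 -1.8 0 0 0 0 1;-3.9 -1.8 0 0 0 0 1;-3.9 -1.8 0 0 0 0 1;-3.9 -1.8 0 0 0 0 1;-3.9 -1.8 0 0 0 0 1;-3.9 -1.8 0 0 0 0 1")

```text
time_s: 3.35
eef_pos: [0.3732, 0.1412, 0.3223]
eef_rot: [-0.0, 0.79, -0.614, 0.001]
wrist_force: [1.1, -0.5, 0.5]
opening: 0.998
```

Run:
```python
from h import *
p,R=now(); print(p,ctrl.get_obs()['time_s'],ctrl.get_obs()['q'])
D=[.604,.216,.339]
R1=toolR(.339,30); G=T(D,[-.064,.03,.07])[0]; p1=G-R1[:,2]*.2
print(p1,delta(p,R,p1,R1))
t=cam('top','t2'); zoom(t,(380,140,500,240),6,'t2s.png')
```

```text
[0.37318605 0.14119503 0.32232672] 3.35 [ 6.20605005e-02 -2.60433331e-01  1.99491315e+00 -9.07066926e-05
  1.40560942e+00  1.38364415e+00]
[0.37031849 0.16541146 0.17      ] (array([-2.42, -0.3 , 15.23]), array([59.88, -2.72, -4.65]))
```

View pics/t2.png

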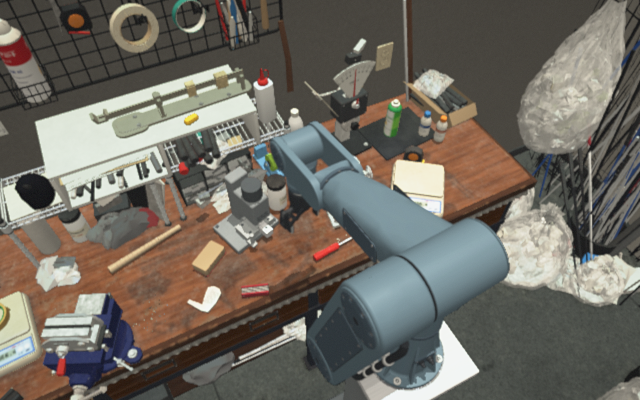

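Call:
move_arm(rows="0 0 0 7.5 -0.34 -0.58 1;0 0 0 7.5 -0.34 -0.58 1;0 0 0 7.5 -0.34 -0.58 1;0 0 0 7.5 -0.34 -0.58 1;0 0 0 7.5 -0.34 -0.58 1;0 0 0 7.5 -0.34 -0.58 1;0 0 0 7.5 -0.34 -0.58 1;0 0 0 7.5 -0.34 -0.58 0.6;0 0 0 0 0 0 0.6")

```text
time_s: 4.3
eef_pos: [0.3866, 0.1432, 0.3232]
eef_rot: [-0.408, 0.706, -0.501, 0.29]
wrist_force: [0.1, -0.5, -1.5]
opening: 0.687
```

Run:
```python
from h import *
p,R=now(); print(p,ctrl.get_obs()['time_s'],ctrl.get_obs()['q'])
D=[.604,.216,.339]
R1=toolR(.339,30); G=T(D,[-.064,.03,.07])[0]; p1=G-R1[:,2]*.2
print(p1,delta(p,R,p1,R1))
w=cam('wrist','w1'); t=cam('top','t3'); s=cam('side','s3')
```

```text
[0.38660881 0.14319203 0.32315809] 4.3 [-0.25780625 -0.89369785  2.57499575  0.85920109  0.69346244  0.51711133]
[0.37031849 0.16541146 0.17      ] (array([-2.64, 13.67,  6.95]), array([-0.02, -0.19, -0.08]))
```

View pics/w1.png

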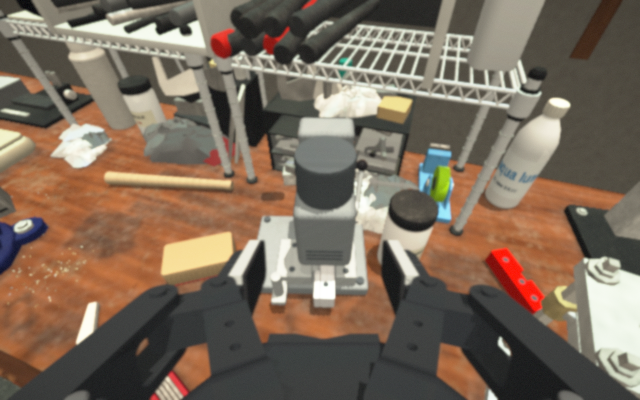

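View pics/t3.png

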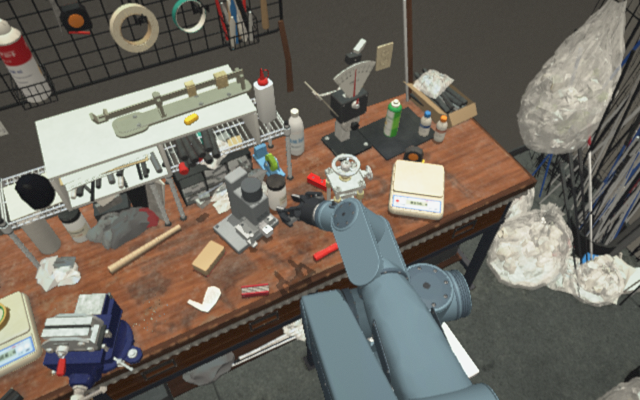

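```bash
cat > kin.py <<'E'
import numpy as np
from scipy.spatial.transform import Rotation as Ro
from scipy.optimize import least_squares
def Rz(a): return Ro.from_euler('z',a).as_matrix()
def Ry(a): return Ro.from_euler('y',a).as_matrix()
LIM=np.array([[-2.99,2.99],[-.89,2.07],[.3,2.58],[-1.14,4.28],[0,2.63],[-3.12,3.12]])
def fk(q,k):
    d1,off,a,b,c,e,s6=k
    R=Rz(q[0]);p=np.array([0,0,d1])+R@[0,off,0]
    R=R@Ry(q[1]);p=p+R@[0,0,a]
    R=R@Ry(q[2]);p=p+R@[e,0,b]
    R=R@Rz(q[3])@Ry(q[4]);p=p+R@[0,0,c]
    R=R@Rz(q[5]+s6); return p,R
E
python3 - <<'E'
from kin import *
import numpy as np
S=[([-1.528,.181,1.607,0,1.354,-.206],[.1416,-.5569,.303],[-6.78e-4,.78938,-.6139,-5.7e-4]),
([.06206,-.26043,1.99491,-9e-5,1.40561,1.38364],[.37319,.1412,.32233],[0,.79,-.614,.001]),
([-.2578,-.8937,2.575,.8592,.69346,.51711],[.38661,.14319,.32316],[-.408,.706,-.501,.29])]
def f(k):
    r=[]
    for q,p,qu in S:
        P,R=fk(q,k); r+=list(P-p); Rm=Ro.from_quat([qu[1],qu[2],qu[3],qu[0]]).as_matrix(); r+=list(.3*(R-Rm).ravel())
    return np.array(r)
best=None
for s6 in (0,np.pi/2,np.pi,-np.pi/2):
  for off in (.12,-.12):
    r=least_squares(f,[.2,off,.4,.4,.3,0,s6])
    if best is None or r.cost<best.cost: best=r
print(best.x,best.cost,np.round(f(best.x),3).reshape(3,12))
np.save('k.npy',best.x)
E
```

```text
[0.3050954  0.11777019 0.43675164 0.51252861 0.24616614 0.07651181
 3.14138191] 5.800258000858539e-07 [[ 0. -0.  0.  0.  0.  0.  0. -0. -0.  0.  0. -0.]
 [-0. -0. -0.  0.  0. -0.  0. -0.  0. -0. -0. -0.]
 [ 0. -0.  0. -0. -0. -0. -0. -0. -0.  0.  0. -0.]]
```

Run:
```python
from h import *
w=load('w1');t=load('t3');s=load('s3')
D=[.604,.216,.339]
zoom(w,(240,110,400,320),3,'w1z.png',wire(w,D,DR)); zoom(w,(240,110,400,320),3,'w1y.png')
zoom(t,(380,140,460,230),7,'t3s.png')
for n,q in [('wrist','jaw_post'),('wrist','blank'),('wrist','bench_drill')]:
    print(q,[(np.round(d['bbox']),round(d['confidence'],2)) for d in ctrl.look_for(n,q)])
```

```text
jaw_post [(array([271., 239., 320., 304.]), 0.78)]
blank [(array([313., 266., 336., 306.]), 0.85), (array([488., 251., 546., 315.]), 0.78)]
bench_drill [(array([256., 117., 368., 307.]), 0.69)]
```

View pics/w1z.png

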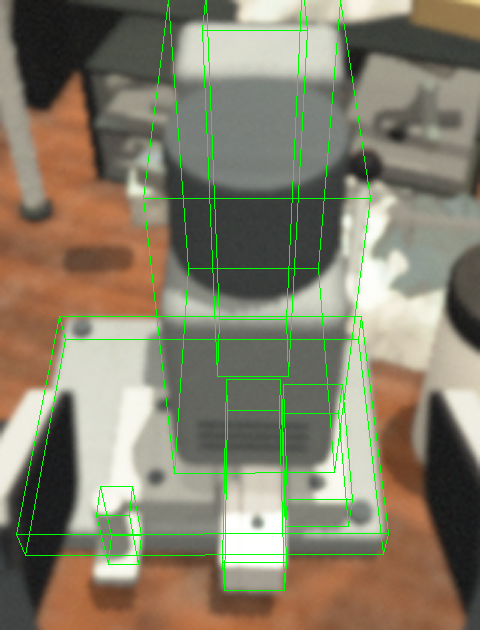

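View pics/w1y.png

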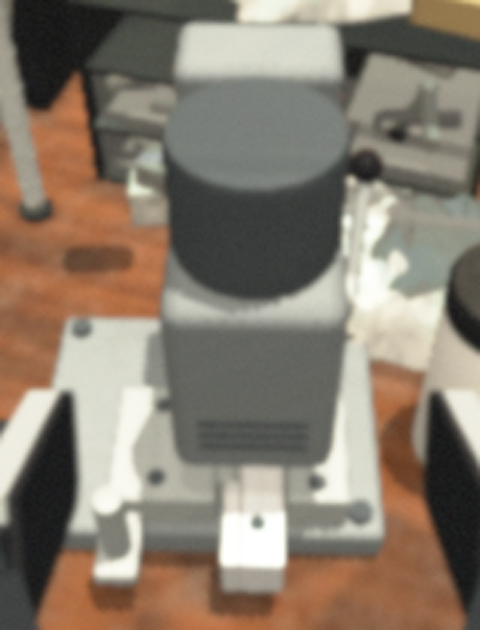

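View pics/t3s.png

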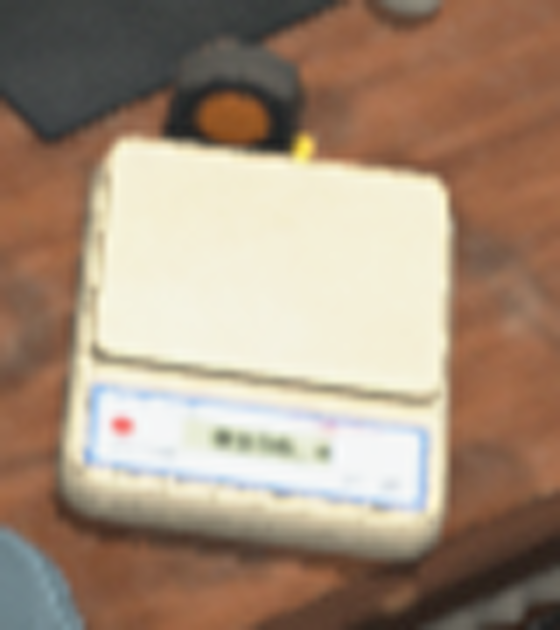

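Run:
```python
from h import *
w=load('w1');t=load('t1');t3=load('t3');s=load('s1')
W=lambda x,y:np.array([240+x/3,110+y/3]);S=lambda x,y:np.array([230+x/4,180+y/4]); Tt=lambda x,y:np.array([180+x/4,140+y/4])
m=.001
A=lambda *a:np.array(a)*m
obs=[(w,W(62,320),A(90,115,22)),(w,W(383,536),A(-50,-65,22)),(w,W(222,587),A(-78,14,22)),(w,W(283,590),A(-78,-14,22)),(w,W(107,497),A(-64,60,79)),
(w,W(95,575),A(-78,70,34)),(w,W(138,575),A(-78,50,34)),
(t,Tt(135,348),A(90,115,22)),(t,Tt(238,440),A(-50,115,22)),(t,Tt(392,318),A(-50,-65,22)),
(s,S(58,472),A(90,115,22)),(s,S(272,478),A(-50,115,22))]
p,f=fitpose(obs,[.6,.2,.34]);print('all',p,np.round(f,1).tolist())
p,f=fitpose(obs[:7],[.6,.2,.34]);print('wrist',p,np.round(f,1).tolist())
p4,f=fitpose(obs,[.6,.2,.34,0]);print('all+z',p4,np.round(f,1).tolist())
V=lambda x,y:np.array([380+x/7,140+y/7])
o2=[(t3,V(118,140),A(109,88,50)),(t3,V(448,180),A(109,-88,50)),(t3,V(95,355),A(-41,88,50)),(t3,V(438,395),A(-41,-88,50))]
S=lambda x,y:np.array([330+x/6,140+y/6])
o2+=[(s,S(370,60),A(109,-88,50)),(s,S(525,160),A(-41,-88,50)),(s,S(290,238),A(-41,88,50))]
p,f=fitpose(o2,[.5,-.5,-.6]);print('scale',p,np.round(f,1).tolist(),'pan',T(p,A(34,0,50)))
p,f=fitpose(o2,[.5,-.5,-.6,0]);print('scale z',p,np.round(f,1).tolist(),'pan',T(p,A(34,0,50)))
```

```text
all [0.60405641 0.21714604 0.32503112] [[-0.5, -2.1], [0.5, -0.4], [-0.8, 0.6], [-1.0, -0.1], [1.1, 0.3], [0.2, 0.3], [0.6, 0.5], [-2.1, -0.2], [-1.5, 1.3], [0.2, 0.1], [-2.0, -1.5], [0.6, -0.4]]
wrist [0.60412358 0.2171199  0.32189891] [[-0.3, -2.3], [0.4, -0.3], [-1.0, 0.5], [-1.2, -0.1], [1.0, 0.2], [0.1, 0.1], [0.4, 0.3]]
all+z [ 0.6046702   0.21736914  0.32523233 -0.00141338] [[-0.3, -1.8], [0.3, -0.4], [-0.8, 0.6], [-1.0, -0.2], [1.3, 0.4], [0.4, 0.3], [0.7, 0.5], [-2.2, -0.0], [-1.6, 1.4], [0.1, 0.3], [-2.2, -1.1], [0.4, -0.0]]
scale [ 0.47221853 -0.36265525 -0.64060046] [[-1.2, -0.5], [-0.6, -0.2], [-1.0, -0.5], [0.2, 0.5], [0.8, -0.8], [1.2, -0.9], [0.3, -0.6]] pan [[ 0.49947759 -0.38297627  0.05      ]]
scale z [ 0.47605356 -0.36990895 -0.63737357 -0.00823571] [[-0.5, -0.3], [-0.1, -0.1], [-0.1, -0.4], [0.9, 0.4], [0.1, 0.1], [0.3, -0.0], [-0.2, 0.3]] pan [[ 0.50337805 -0.39014189  0.04176429]]
```

```bash
cat >> kin.py <<'E'
K=np.load('k.npy')
def ik(p,R,q0,m=.0):
    def f(q):
        P,Rm=fk(q,K); return np.r_[(P-p)*10,Ro.from_matrix(Rm.T@R).as_rotvec()*3]
    r=least_squares(f,np.clip(q0,LIM[:,0]+.01,LIM[:,1]-.01),bounds=(LIM[:,0],LIM[:,1]))
    return r.x,np.linalg.norm(r.fun)
E
python3 - <<'E'
from h import *; from kin import *
D=[.604,.217,.326]; pz=.0539
q=np.array(ctrl.get_obs()['q'])
q0s=[q,[.062,-.26,1.99,0,1.4,1.38],[.0,.5,1.8,0.5,1,.5],[.0,.5,1.8,3,1,-2]]
pan=np.array([.50,-.386,.05])
for tilt in (30,40,45,50,60):
    R=toolR(D[2],tilt); out=[]
    Rs=toolR(-.64,tilt)
    def tcp(L): return T(D,np.array(L)*.001)[0]-R[:,2]*pz
    us=np.array([np.cos(-.64),np.sin(-.64),0])
    tg={'look':(tcp([-110,30,110]),R),'post':(tcp([-64,60,68]),R),'post2':(tcp([-64,90,68]),R),'blank':(tcp([-70,0,42]),R),'pulled':(tcp([-155,0,42]),R),'pull100':(tcp([-170,0,42]),R),'lift150':(tcp([-155,0,150]),R),'lift330':(tcp([-155,0,330]),R),
     'fwd330':(tcp([-100,0,330]),R),'scale':(pan+np.array([0,0,.02])-us*.042-Rs[:,2]*pz,Rs),'scale+10':(pan+np.array([0,0,.12])-us*.042-Rs[:,2]*pz,Rs)}
    for n,(p,Rr) in tg.items():
        best=min((ik(p,Rr,x) for x in q0s),key=lambda a:a[1])
        out.append((n,round(best[1],3),np.round(best[0],2).tolist()))
    print(tilt)
    for o in out: print('  ',o)
E
```

```text
30
   ('look', np.float64(0.0), [0.04, 0.12, 2.49, 2.64, 0.54, -1.28])
   ('post', np.float64(0.0), [0.18, 0.36, 2.34, 2.92, 0.61, -1.46])
   ('post2', np.float64(0.0), [0.28, 0.37, 2.32, 3.07, 0.6, -1.53])
   ('blank', np.float64(0.0), [-0.02, 0.44, 2.35, 2.68, 0.73, -1.4])
   ('pulled', np.float64(0.0), [-0.17, 0.39, 2.55, 2.58, 0.87, -1.44])
   ('pull100', np.float64(0.017), [-0.2, 0.39, 2.58, 2.55, 0.9, -1.46])
   ('lift150', np.float64(0.138), [-0.13, -0.17, 2.58, 2.12, 0.45, -0.84])
   ('lift330', np.float64(0.0), [-0.17, -0.77, 2.47, 0.79, 0.61, 0.62])
   ('fwd330', np.float64(0.0), [-0.06, -0.53, 2.35, 0.86, 0.45, 0.57])
   ('scale', np.float64(0.0), [-1.04, 0.36, 2.33, 2.55, 0.65, -1.28])
   ('scale+10', np.float64(0.0), [-1.04, 0.02, 2.36, 2.16, 0.42, -0.84])
40
   ('look', np.float64(0.0), [0.07, 0.01, 2.42, 2.21, 0.25, -0.82])
   ('post', np.float64(0.0), [0.19, 0.26, 2.29, 2.78, 0.29, -1.31])
   ('post2', np.float64(0.0), [0.28, 0.27, 2.27, 3.01, 0.27, -1.47])
   ('blank', np.float64(0.0), [0.01, 0.32, 2.31, 2.5, 0.41, -1.18])
   ('pulled', np.float64(0.0), [-0.1, 0.2, 2
[... 2052 characters left out ...]
.42, 1.17])
   ('post', np.float64(0.0), [0.22, 0.21, 2.1, 0.18, 0.31, 1.31])
   ('post2', np.float64(0.0), [0.29, 0.23, 2.09, 0.06, 0.31, 1.48])
   ('blank', np.float64(0.0), [0.07, 0.25, 2.13, 0.48, 0.27, 0.88])
   ('pulled', np.float64(0.0), [0.0, 0.09, 2.34, 0.65, 0.26, 0.65])
   ('pull100', np.float64(0.0), [-0.01, 0.06, 2.38, 0.68, 0.27, 0.61])
   ('lift150', np.float64(0.0), [0.0, -0.21, 2.3, 0.3, 0.57, 1.04])
   ('lift330', np.float64(0.0), [0.0, -0.45, 2.09, 0.19, 1.02, 1.19])
   ('fwd330', np.float64(0.0), [0.05, -0.3, 1.98, 0.17, 0.96, 1.24])
   ('scale', np.float64(0.0), [-0.94, 0.22, 2.09, 0.43, 0.36, 0.91])
   ('scale+10', np.float64(0.0), [-0.94, 0.02, 2.05, 0.27, 0.59, 1.09])
```

```bash
cat > plan.py <<'E'
from h import *; from kin import *
import sys
D=[.604,.217,.326]; pz=.0539; TILT=40
Rd=toolR(D[2],TILT)
def tcp(L,back=0,R=Rd): return T(D,np.array(L)*.001)[0]-R[:,2]*(pz+back)
def show(p1,R1,n):
    p,R=now(); d,r=delta(p,R,p1,R1); print('delta cm',d,'rot',r,'per row',np.round(d/n,2),np.round(r/n,2))
    q=np.array(ctrl.get_obs()['q'])
    for i in range(1,n+1):
        f=i/n; Ri=R@Ro.from_rotvec(Ro.from_matrix(R.T@R1).as_rotvec()*f).as_matrix()
        qn,e=ik(p+(p1-p)*f,Ri,q); 
        print(np.round(qn,2),round(e,3),'maxstep',round(np.abs(qn-q).max(),2)); q=qn
E
python3 - <<'E'
from plan import *
show(tcp([-64,60,70],.07),Rd,8)
E
```

```text
delta cm [-5.75 11.08 14.91] rot [-9.62  0.63  0.4 ] per row [-0.72  1.38  1.86] [-1.2   0.08  0.05]
[-0.18 -0.78  2.57  0.88  0.58  0.49] 0.0 maxstep 0.12
[-0.11 -0.67  2.57  0.93  0.47  0.44] 0.0 maxstep 0.11
[-0.05 -0.55  2.55  1.03  0.37  0.35] 0.0 maxstep 0.12
[ 0.   -0.44  2.54  1.18  0.29  0.21] 0.0 maxstep 0.15
[ 0.05 -0.32  2.51  1.41  0.23 -0.01] 0.0 maxstep 0.23
[ 0.09 -0.21  2.49  1.74  0.19 -0.32] 0.0 maxstep 0.32
[ 0.13 -0.11  2.46  2.1   0.18 -0.66] 0.0 maxstep 0.37
[ 0.17 -0.01  2.42  2.42  0.19 -0.96] 0.0 maxstep 0.32
```

Call:
move_arm(rows="-0.36 0.69 0.93 -0.6 0.04 0.03 0.5;-0.36 0.69 0.93 -0.6 0.04 0.03 0.5;-0.36 0.69 0.93 -0.6 0.04 0.03 0.5;-0.36 0.69 0.93 -0.6 0.04 0.03 0.5;-0.36 0.69 0.93 -0.6 0.04 0.03 0.5;-0.36 0.69 0.93 -0.6 0.04 0.03 0.5;-0.36 0.69 0.93 -0.6 0.04 0.03 0.5;-0.36 0.69 0.93 -0.6 0.04 0.03 0.5;-0.36 0.69 0.93 -0.6 0.04 0.03 0.5;-0.36 0.69 0.93 -0.6 0.04 0.03 0.5;-0.36 0.69 0.93 -0.6 0.04 0.03 0.5;-0.36 0.69 0.93 -0.6 0.04 0.03 0.5;-0.36 0.69 0.93 -0.6 0.04 0.03 0.5;-0.36 0.69 0.93 -0.6 0.04 0.03 0.5;-0.36 0.69 0.93 -0.6 0.04 0.03 0.5;-0.36 0.69 0.93 -0.6 0.04 0.03 0.5")

```text
time_s: 6.2
eef_pos: [0.4226, 0.2187, 0.1455]
eef_rot: [-0.344, 0.736, -0.528, 0.247]
wrist_force: [0.1, 0.5, -0.3]
opening: 0.5
```

Run:
```python
from plan import *
w=cam('wrist','w2'); o=ctrl.get_obs(); print(o['eef_pos'],o['q'],o['opening'])
show(tcp([-64,60,70],.07),Rd,1)
show(tcp([-64,60,68]),Rd,4)
c=w.copy(); im=w['color'].copy()
for a,b in wire(w,D,DR[:1]+DR[3:5]): cv2.line(im,tuple(map(int,a)),tuple(map(int,b)),(0,255,0),1)
cv2.imwrite('pics/w2w.png',im)
```

```text
[0.42225725 0.21863207 0.1442304 ] [ 1.58660483e-01  3.45376176e-04  2.44291112e+00  2.48475581e+00
  2.10135899e-01 -1.03137452e+00] 0.5013066939920245
delta cm [-0.03 -1.23  0.63] rot [ 0.01 -0.01 -0.08] per row [-0.03 -1.23  0.63] [ 0.01 -0.01 -0.08]
[ 0.17 -0.01  2.42  2.42  0.19 -0.96] 0.0 maxstep 0.07
delta cm [-0.03 -1.08  7.76] rot [ 0.01 -0.01 -0.08] per row [-0.01 -0.27  1.94] [ 0.   -0.   -0.02]
[ 0.17  0.06  2.41  2.59  0.23 -1.13] 0.0 maxstep 0.1
[ 0.18  0.13  2.37  2.67  0.25 -1.21] 0.0 maxstep 0.09
[ 0.19  0.19  2.33  2.73  0.27 -1.27] 0.0 maxstep 0.07
[ 0.19  0.26  2.29  2.78  0.29 -1.31] 0.0 maxstep 0.06
```

View pics/w2w.png

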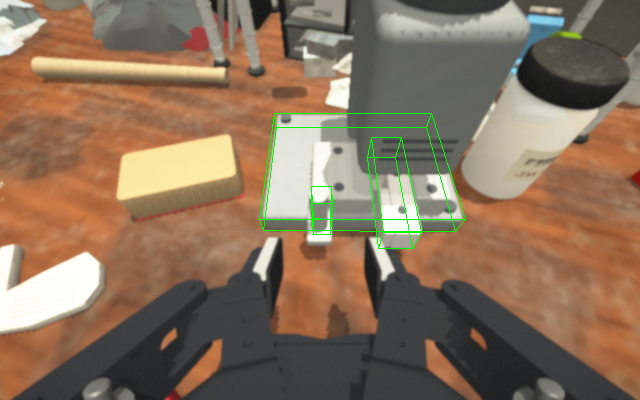

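View pics/w2.png

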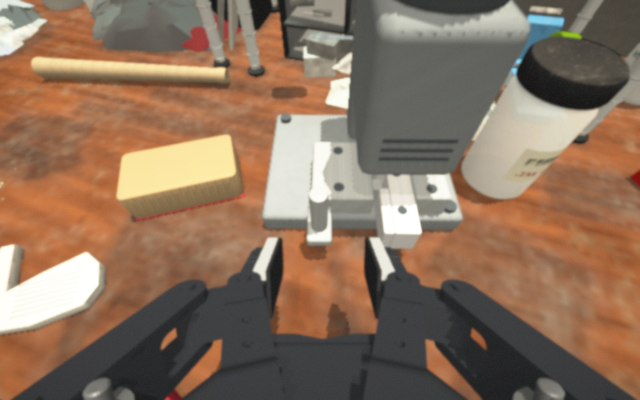

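Run:
```python
from plan import *
w=load('w2'); zoom(w,(255,100,475,255),3.5,'w2z.png')
```

```text
(no output)
```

View pics/w2z.png

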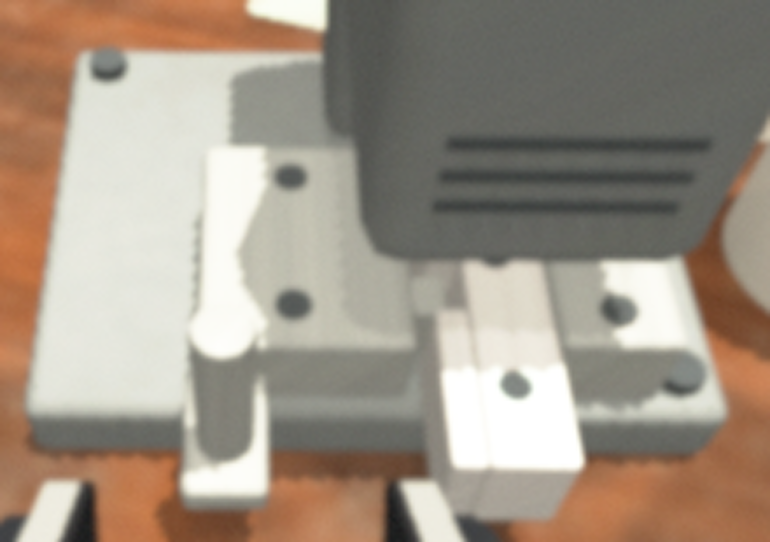

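Run:
```python
from plan import *
w1=load('w1');w=load('w2');m=.001
A=lambda *a:np.array(a)*m
W=lambda x,y:np.array([255+x/3.5,100+y/3.5]);V=lambda x,y:np.array([240+x/3,110+y/3])
obs=[(w,W(221,333),A(-64,60,79)),(w,W(450,470),A(-78,14,50)),(w,W(581,468),A(-78,-14,50)),(w,W(440,512),A(-78,14,22)),(w,W(553,517),A(-78,-14,22)),(w,W(30,413),A(-50,115,22)),(w,W(78,53),A(90,115,22)),(w,W(727,413),A(-50,-65,22))]
p,f=fitpose(obs,D);print(p,np.round(f,1).tolist())
p,f=fitpose(obs,D+[0]);print('z',p,np.round(f,1).tolist())
obs+=[(w1,V(383,536),A(-50,-65,22)),(w1,V(222,587),A(-78,14,22)),(w1,V(283,590),A(-78,-14,22)),(w1,V(107,497),A(-64,60,79)),
(w1,V(222,513),A(-78,14,50)),(w1,V(285,513),A(-78,-14,50))][:4]
p,f=fitpose(obs,D+[0]);print('both',p,np.round(f,1).tolist())
P=tri([(w,W(221,333)),(w1,V(107,497))]); print('post',P, (P-T(D,A(-64,60,79))[0])*1e3)
P=tri([(w,W(553,517)),(w1,V(283,590))]); print('blank br',P,(P-T(D,A(-78,-14,22))[0])*1e3)
P=tri([(w,W(440,512)),(w1,V(222,587))]); print('blank bl',P,(P-T(D,A(-78,14,22))[0])*1e3)
```

```text
[0.60422386 0.21662152 0.3213888 ] [[3.7, -1.1], [0.4, -1.9], [0.8, -1.2], [-2.6, 2.1], [-0.7, 0.9], [-4.1, 0.4], [-2.2, -2.4], [2.8, 1.3]]
z [ 0.60822994  0.21630953  0.32348113 -0.00629484] [[6.2, -0.0], [0.7, -2.3], [-0.2, -1.6], [-2.1, 1.3], [-1.3, -0.0], [-0.5, 0.7], [-0.0, 0.0], [0.7, 1.2]]
both [ 0.60743577  0.2164279   0.3207946  -0.00542602] [[5.4, -0.1], [0.2, -2.1], [-0.4, -1.3], [-2.6, 1.6], [-1.5, 0.3], [-1.3, 0.6], [-0.2, -0.4], [0.8, 1.6], [1.0, -0.3], [0.4, 0.2], [-0.1, -0.5], [3.0, 0.2]]
post [0.52694784 0.25706813 0.07301407] [ 2.79239338  3.72467045 -5.98592644]
blank br [0.53594963 0.17791072 0.02054558] [ 1.35785479 -0.84666093 -1.45441574]
blank bl [0.52474757 0.203828   0.02815948] [-0.87703151 -1.45464774  6.15947975]
```

Call:
move_arm(rows="-0.3 -1.1 0 0 0 0 0.5;0 0 1.5 0 0 0 0.5;0 0 1.6 0 0 0 0.5;0 0 1.6 0 0 0 0.5;0 0 1.6 0 0 0 0.5;0 0 1.5 0 0 0 0.5;0 0 0 0 0 0 0.5")

```text
time_s: 6.95
eef_pos: [0.4858, 0.2427, 0.104]
eef_rot: [-0.345, 0.736, -0.529, 0.247]
wrist_force: [-0.2, -1.1, -0.0]
opening: 0.503
```

Run:
```python
from plan import *
w=cam('wrist','w3'); s=cam('side','s4'); zoom(s,(230,180,350,320),4,'s4z.png')
show(tcp([-64,62,68]),Rd,1)
```

```text
delta cm [0.03 0.17 0.08] rot [-0.12  0.01 -0.09] per row [0.03 0.17 0.08] [-0.12  0.01 -0.09]
[ 0.2   0.26  2.29  2.79  0.29 -1.32] 0.0 maxstep 0.01
```

View pics/w3.png

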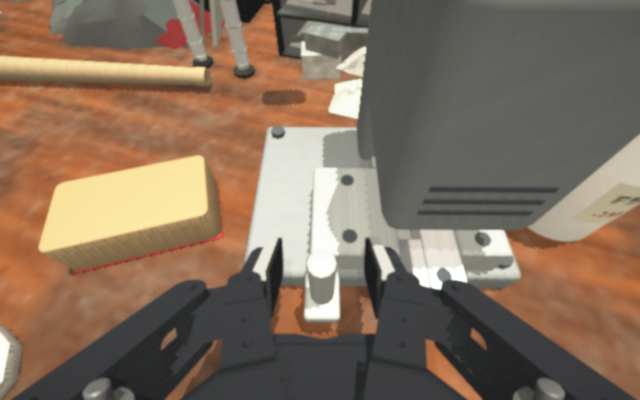

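View pics/s4z.png

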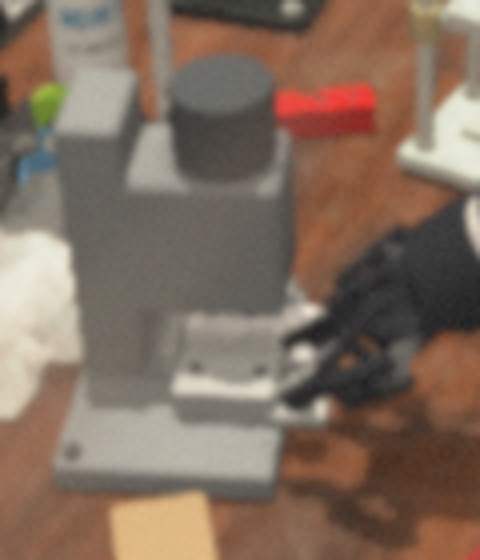

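Call:
move_arm(rows="0 0.2 0.1 0 0 0 0.2;0 0 0 0 0 0 0.1;0 0 0 0 0 0 0;0 0 0 0 0 0 0;0 0 0 0 0 0 0;0 0 0 0 0 0 0")

```text
time_s: 7.65
eef_pos: [0.484, 0.242, 0.1026]
eef_rot: [-0.344, 0.735, -0.529, 0.247]
wrist_force: [-5.7, -1.2, 5.1]
opening: 0.139
```

Call:
move_arm(rows="-0.25 0 0 0 0 0 0;-0.3 0 0 0 0 0 0;-0.3 0 0 0 0 0 0;-0.3 0 0 0 0 0 0;-0.3 0 0 0 0 0 0;-0.3 0 0 0 0 0 0;-0.3 0 0 0 0 0 0;-0.3 0 0 0 0 0 0;-0.25 0 0 0 0 0 0;0 0 0 0 0 0 0")

```text
time_s: 8.65
eef_pos: [0.476, 0.2665, 0.1026]
eef_rot: [-0.344, 0.735, -0.529, 0.247]
wrist_force: [-6.0, -4.9, 4.3]
opening: 0.138
```

Run:
```python
from plan import *
w=cam('wrist','w4'); s=cam('side','s5'); zoom(s,(230,180,350,320),4,'s5z.png')
p,R=now(); g=p+R[:,2]*pz; c,s_=np.cos(D[2]),np.sin(D[2]); d=g-[D[0],D[1],0]; print('local',d[0]*c+d[1]*s_,-d[0]*s_+d[1]*c,d[2])
```

```text
local -0.06397843929935434 0.08777558840561953 0.06807748823073242
```

View pics/w4.png

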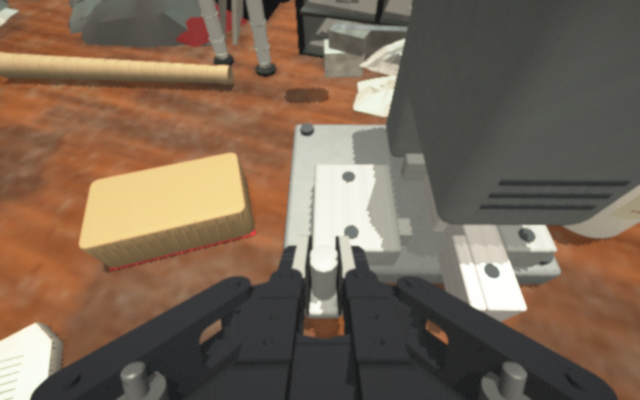

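Call:
move_arm(rows="-0.2 0 0 0 0 0 0;-0.15 0 0 0 0 0 0;0 0 0 0 0 0 0")

```text
time_s: 9.05
eef_pos: [0.4752, 0.2693, 0.1026]
eef_rot: [-0.344, 0.735, -0.53, 0.247]
wrist_force: [-4.5, -8.3, 5.1]
opening: 0.139
```

Call:
move_arm(rows="-0.15 0 0 0 0 0 0;0 0 0 0 0 0 0")

```text
time_s: 9.25
eef_pos: [0.4751, 0.2695, 0.1026]
eef_rot: [-0.344, 0.734, -0.531, 0.247]
wrist_force: [-2.6, -18.9, 8.4]
opening: 0.141
```

Call:
move_arm(rows="0.2 0 0 0 0 0 0;0 0 0 0 0 0 0.4;0 0 0 0 0 0 0.5;0 0 0 0 0 0 0.5;0 0 -1.5 0 0 0 0.5;0 0 -1.5 0 0 0 0.5;0 0 -1.5 0 0 0 0.5;0 0 -1.5 0 0 0 0.5;0 0 0 0 0 0 0.6")

```text
time_s: 10.15
eef_pos: [0.4311, 0.2549, 0.1415]
eef_rot: [-0.345, 0.735, -0.528, 0.247]
wrist_force: [0.4, -0.4, -0.2]
opening: 0.596
```

Run:
```python
from plan import *
w=cam('wrist','w5');print(ctrl.get_obs()['opening'])
zoom(w,(300,100,600,300),2.5,'w5z.png')
show(tcp([-71,0,42],.05),Rd,6)
```

```text
0.6005332349305915
delta cm [9.12 2.47 2.12] rot [-0.24 -0.04 -0.08] per row [1.52 0.41 0.35] [-0.04 -0.01 -0.01]
[ 0.23  0.07  2.4   2.77  0.21 -1.27] 0.0 maxstep 0.18
[ 0.17  0.08  2.4   2.64  0.24 -1.17] 0.0 maxstep 0.13
[ 0.12  0.09  2.41  2.53  0.27 -1.11] 0.0 maxstep 0.11
[ 0.07  0.11  2.42  2.44  0.31 -1.06] 0.0 maxstep 0.09
[ 0.02  0.12  2.42  2.37  0.34 -1.03] 0.0 maxstep 0.07
[-0.03  0.14  2.42  2.31  0.37 -1.01] 0.0 maxstep 0.06
```

View pics/w5z.png

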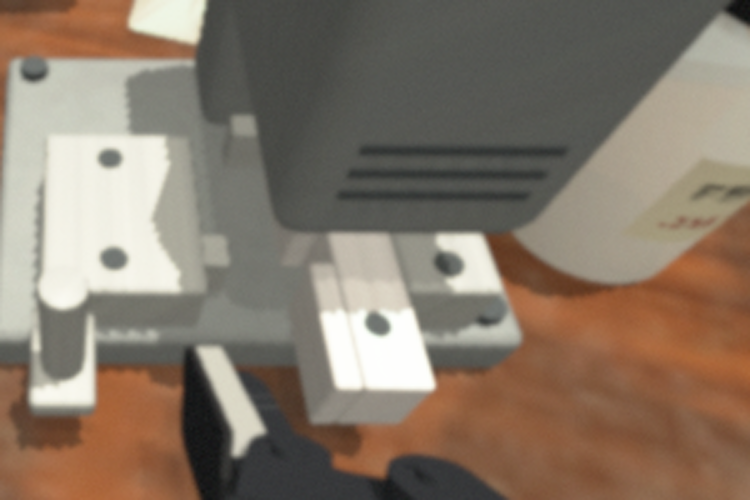

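Call:
move_arm(rows="1.3 0.35 0.3 0 0 0 0.6;1.3 0.35 0.3 0 0 0 0.6;1.3 0.35 0.3 0 0 0 0.6;1.3 0.35 0.3 0 0 0 0.6;1.3 0.35 0.3 0 0 0 0.6;1.3 0.35 0.3 0 0 0 0.6;1.3 0.35 0.3 0 0 0 0.6;0 0 0 -0.2 0 0 0.6")

```text
time_s: 11.0
eef_pos: [0.4621, 0.1675, 0.1076]
eef_rot: [-0.343, 0.735, -0.53, 0.246]
wrist_force: [0.3, 0.6, -0.7]
opening: 0.597
```

Run:
```python
from plan import *
w=cam('wrist','w6');print(ctrl.get_obs()['opening'])
im=w['color'].copy()
for a,b in wire(w,D,DR[:1]+DR[3:4]): cv2.line(im,tuple(map(int,a)),tuple(map(int,b)),(0,255,0),1)
w7=dict(w);w7['color']=im
zoom(w,(200,90,450,340),2.4,'w6z.png');zoom(w7,(200,90,450,340),2.4,'w6w.png')
show(tcp([-71,0,42],.0),Rd,4)
```

```text
0.6028262558326526
delta cm [-0.09 -0.06  4.92] rot [ 0.1  -0.11 -0.19] per row [-0.02 -0.02  1.23] [ 0.02 -0.03 -0.05]
[-0.02  0.19  2.39  2.37  0.38 -1.07] 0.0 maxstep 0.05
[-0.01  0.24  2.37  2.42  0.39 -1.11] 0.0 maxstep 0.05
[-0.    0.28  2.34  2.47  0.4  -1.15] 0.0 maxstep 0.04
[ 0.01  0.32  2.31  2.5   0.41 -1.18] 0.0 maxstep 0.04
```

View pics/w6z.png

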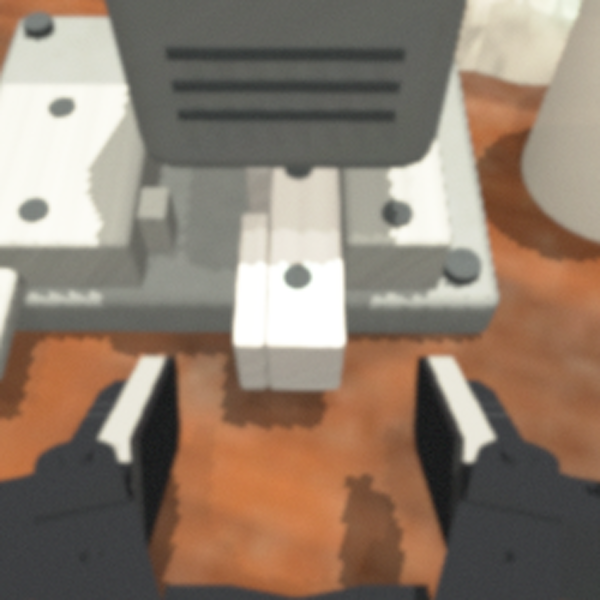

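View pics/w6w.png

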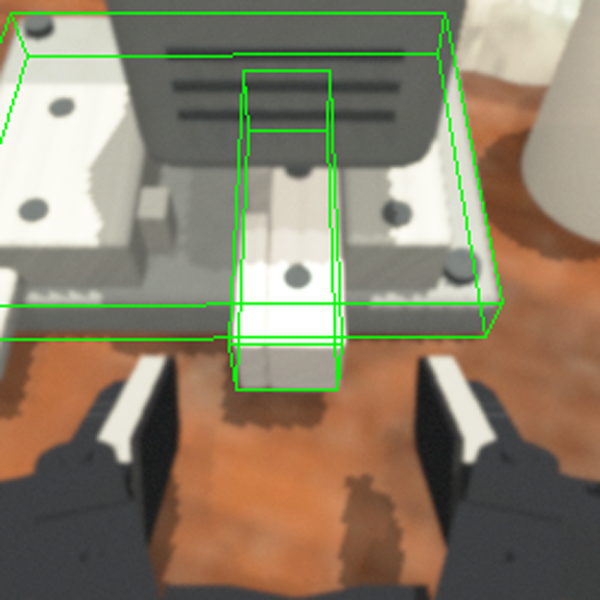

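Call:
move_arm(rows="-0.1 -0.2 0 0 0 0 0.6;0 0 1 0 0 0 0.6;0 0 1 0 0 0 0.6;0 0 1 0 0 0 0.6;0 0 0.8 0 0 0 0.6;0 0 0.7 0 0 0 0.6;0 0 0 0 0 0 0.6")

```text
time_s: 11.75
eef_pos: [0.4951, 0.1816, 0.0807]
eef_rot: [-0.343, 0.736, -0.529, 0.246]
wrist_force: [-0.3, -1.3, 0.1]
opening: 0.599
```

```bash
cat >> plan.py <<'E'
def loc():
    p,R=now(); g=p+R[:,2]*pz; c,s_=np.cos(D[2]),np.sin(D[2]); d=g-[D[0],D[1],0]; return np.round([d[0]*c+d[1]*s_,-d[0]*s_+d[1]*c,d[2]],4)
E
python3 - <<'E'
from plan import *
w=cam('wrist','w7'); s=cam('side','s7')
zoom(w,(200,150,450,400),2.4,'w7z.png');zoom(s,(280,230,360,300),7,'s7z.png')
print(loc())
E
```

```text
[-0.0739  0.0012  0.0462]
```

View pics/w7z.png

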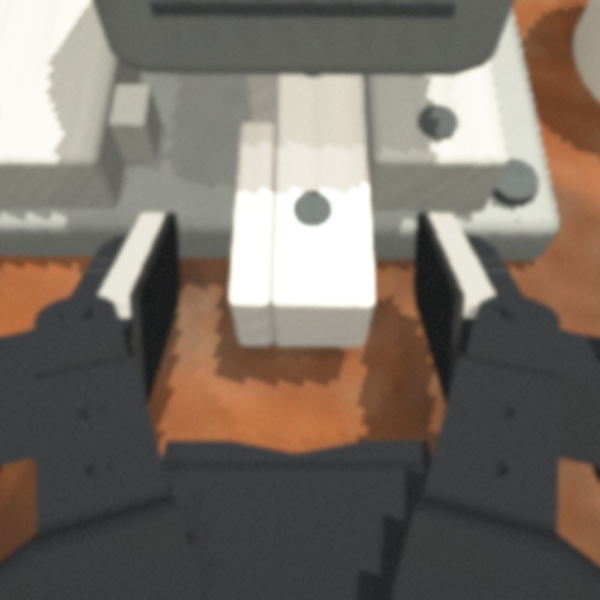

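View pics/s7z.png

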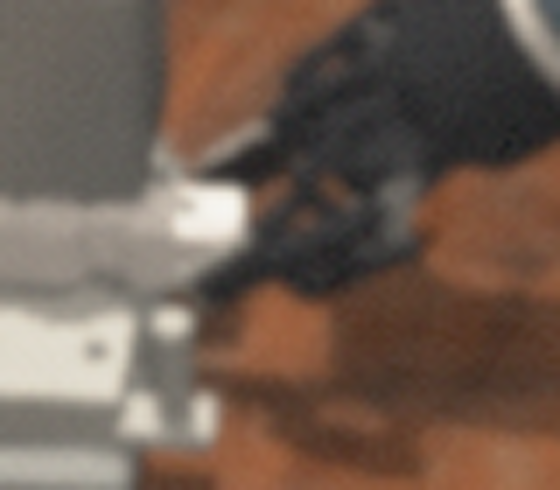

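Call:
move_arm(rows="0 0 0 0 0 0 0.4;0 0 0 0 0 0 0.3;0 0 0 0 0 0 0.2;0 0 0 0 0 0 0.1;0 0 0 0 0 0 0;0 0 0 0 0 0 0")

```text
time_s: 12.45
eef_pos: [0.4948, 0.181, 0.0813]
eef_rot: [-0.343, 0.736, -0.529, 0.246]
wrist_force: [-4.2, -1.3, 4.5]
opening: 0.309
```

Run:
```python
from plan import *
w=cam('wrist','w8'); s=cam('side','s8')
zoom(w,(200,150,450,400),2.4,'w8z.png');zoom(s,(280,230,360,300),7,'s8z.png')
print(loc(),ctrl.get_obs()['wrist_force'],ctrl.get_obs()['opening'])
p,R=now()
show(p-.09*np.array([np.cos(D[2]),np.sin(D[2]),0]),R,9)
```

```text
[-0.0737  0.0009  0.0467] [-3.71970838 -0.94499706  6.09256306] 0.31204240878140754
delta cm [ 0.02  5.79 -6.89] rot [0. 0. 0.] per row [ 0.    0.64 -0.77] [0. 0. 0.]
[-0.    0.29  2.35  2.49  0.41 -1.17] 0.0 maxstep 0.04
[-0.01  0.27  2.37  2.48  0.42 -1.18] 0.0 maxstep 0.02
[-0.02  0.26  2.39  2.48  0.44 -1.18] 0.0 maxstep 0.02
[-0.04  0.24  2.42  2.47  0.45 -1.18] 0.0 maxstep 0.02
[-0.05  0.23  2.44  2.46  0.46 -1.18] 0.0 maxstep 0.02
[-0.06  0.21  2.47  2.45  0.47 -1.19] 0.0 maxstep 0.02
[-0.08  0.2   2.49  2.43  0.48 -1.19] 0.0 maxstep 0.02
[-0.1   0.18  2.52  2.42  0.49 -1.19] 0.0 maxstep 0.02
[-0.11  0.16  2.54  2.4   0.5  -1.19] 0.0 maxstep 0.02
```

View pics/w8z.png

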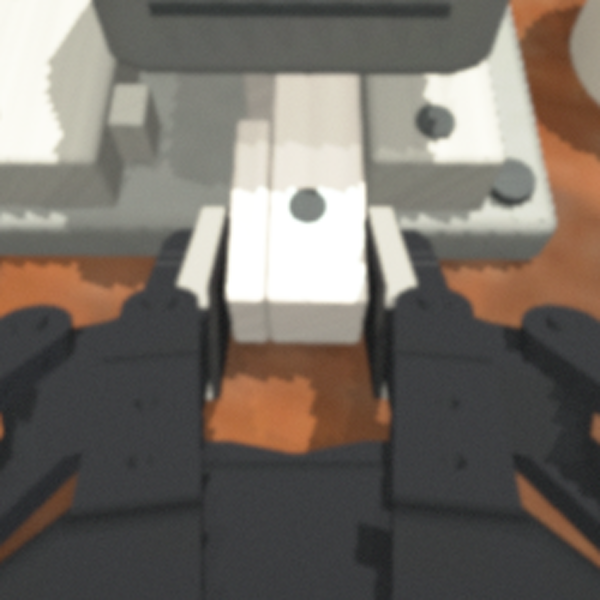

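View pics/s8z.png

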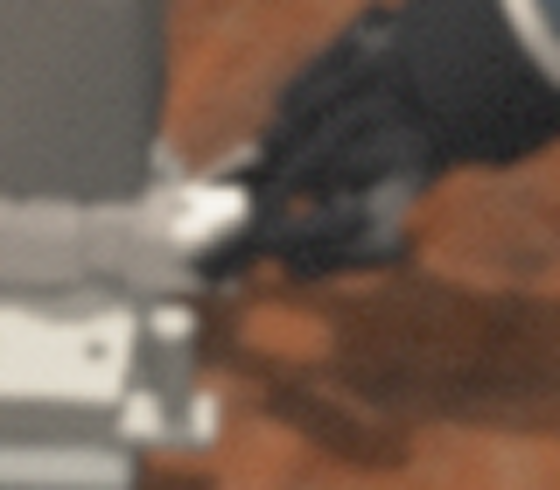

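Call:
move_arm(rows="0 0.26 -0.31 0 0 0 0;0 0.26 -0.31 0 0 0 0;0 0.39 -0.46 0 0 0 0;0 0 0 0 0 0 0")

```text
time_s: 12.95
eef_pos: [0.4808, 0.1764, 0.0811]
eef_rot: [-0.343, 0.736, -0.529, 0.246]
wrist_force: [-4.7, -0.8, 6.8]
opening: 0.313
```

Run:
```python
from plan import *
w=cam('wrist','w9'); 
zoom(w,(200,100,450,350),2.4,'w9z.png')
print(loc(),ctrl.get_obs()['wrist_force'],ctrl.get_obs()['opening'])
```

```text
[-0.0884  0.001   0.0465] [-4.99268096 -2.05141048  7.08847036] 0.312091693456423
```

View pics/w9z.png

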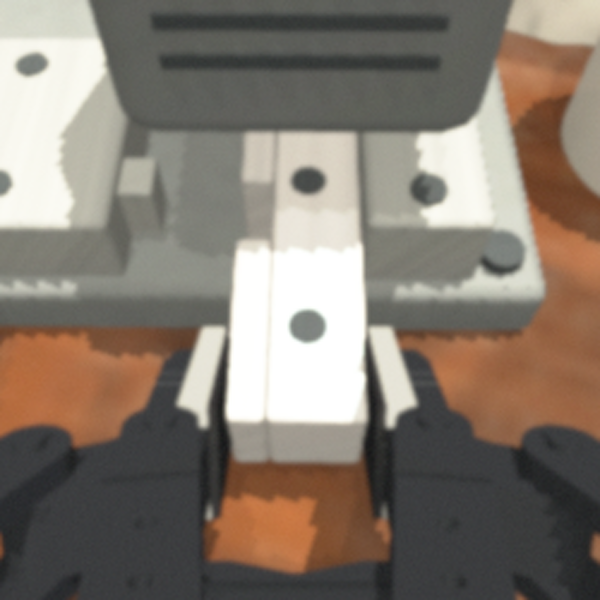

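Call:
move_arm(rows="0 0.5 -0.61 0 0 0 0;0 0.5 -0.61 0 0 0 0;0 0.5 -0.61 0 0 0 0;0 0.5 -0.61 0 0 0 0;0 0.5 -0.61 0 0 0 0;0 0.5 -0.61 0 0 0 0;0 0.5 -0.61 0 0 0 0;0 0.5 -0.61 0 0 0 0;0 0.5 -0.61 0 0 0 0;0 0 0 0 0 0 0")

```text
time_s: 14.0
eef_pos: [0.4124, 0.1537, 0.0812]
eef_rot: [-0.342, 0.736, -0.53, 0.245]
wrist_force: [1.0, -0.9, -2.1]
opening: 0.312
```

Run:
```python
from plan import *
w=cam('wrist','w10'); s=cam('side','s10')
zoom(w,(160,80,480,380),2,'w10z.png');zoom(s,(260,210,380,310),6,'s10z.png')
print(loc(),ctrl.get_obs()['wrist_force'],ctrl.get_obs()['opening'])
p,R=now()
show(p+np.array([0,0,.25]),R,10)
```

```text
[-0.159   0.0009  0.0471] [-0.35715594 -0.26198035 -2.44683092] 0.31673596069929266
delta cm [ -0.02 -19.14 -16.09] rot [0. 0. 0.] per row [-0.   -1.91 -1.61] [0. 0. 0.]
[-0.1   0.05  2.54  2.24  0.42 -1.  ] 0.0 maxstep 0.2
[-0.1  -0.07  2.55  2.01  0.36 -0.75] 0.0 maxstep 0.25
[-0.1  -0.19  2.55  1.71  0.33 -0.43] 0.0 maxstep 0.32
[-0.1  -0.29  2.54  1.39  0.33 -0.1 ] 0.0 maxstep 0.34
[-0.1  -0.38  2.53  1.12  0.36  0.2 ] 0.0 maxstep 0.29
[-0.1  -0.46  2.51  0.91  0.41  0.42] 0.0 maxstep 0.22
[-0.1  -0.53  2.49  0.77  0.47  0.57] 0.0 maxstep 0.16
[-0.1  -0.58  2.46  0.67  0.54  0.69] 0.0 maxstep 0.11
[-0.1  -0.63  2.43  0.6   0.6   0.77] 0.0 maxstep 0.08
[-0.1  -0.66  2.4   0.55  0.66  0.84] 0.0 maxstep 0.07
```

View pics/w10z.png

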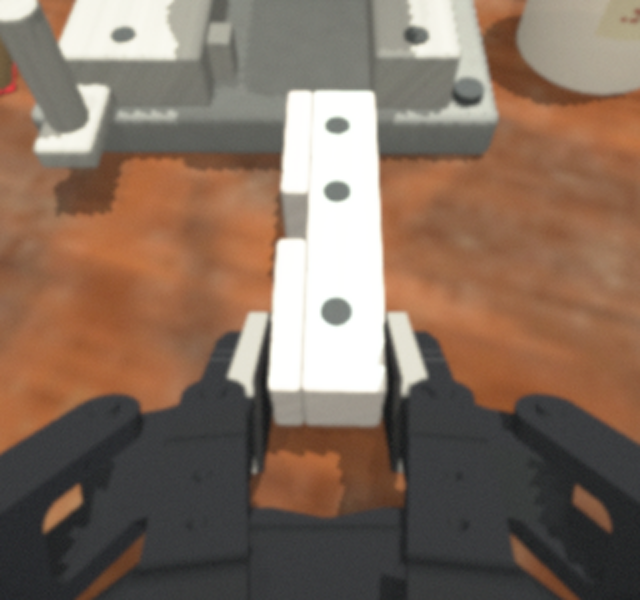

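View pics/s10z.png

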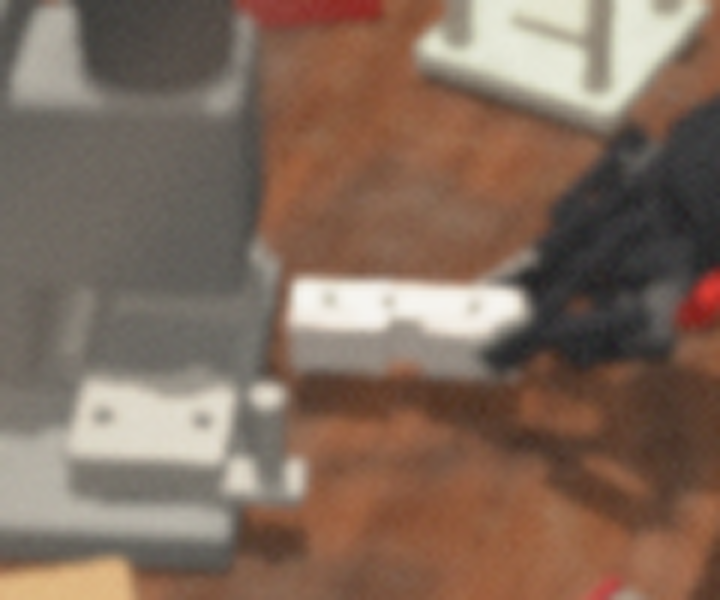

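Call:
move_arm(rows="0 -1.2 -1 0 0 0 0;0 -1.2 -1 0 0 0 0;0 -1.2 -1 0 0 0 0;0 -1.2 -1 0 0 0 0;0 -1.2 -1 0 0 0 0;0 -1.2 -1 0 0 0 0;0 -1.2 -1 0 0 0 0;0 -1.2 -1 0 0 0 0;0 -1.2 -1 0 0 0 0;0 -1.2 -1 0 0 0 0;0 -1.2 -1 0 0 0 0;0 -1.2 -1 0 0 0 0;0 -1.2 -1 0 0 0 0;0 -1.2 -1 0 0 0 0;0 -1.2 -1 0 0 0 0;0 -1.2 -1 0 0 0 0;0 -1.2 -1 0 0 0 0;0 -1.2 -1 0 0 0 0;0 -1.2 -1 0 0 0 0;0 -1.2 -1 0 0 0 0")

```text
time_s: 16.1
eef_pos: [0.4149, 0.1544, 0.3944]
eef_rot: [-0.343, 0.736, -0.529, 0.245]
wrist_force: [0.1, -0.3, -2.2]
opening: 0.31
```

Run:
```python
from plan import *
w=cam('wrist','w11'); s=cam('side','s11');t=cam('top','t11')
print(loc(),ctrl.get_obs()['wrist_force'],ctrl.get_obs()['opening'])
p,R=now(); print(p, ctrl.get_obs()['q'])
# rotate about base z: in tool frame, per row dyaw -5deg
for n,tot in ((12,-.966),):
    a=tot/n; Rz_=Ro.from_euler('z',a).as_matrix()
    d,r=delta(p,R,Rz_@p,Rz_@R); print(n,d,r, 'end',Ro.from_euler('z',tot).as_matrix()@p)
```

```text
[-0.1574  0.001   0.3603] [-0.25549414  1.26150797 -3.25272892] 0.31842316271713744
[0.41541223 0.15429968 0.39492516] [-0.10275608 -0.71683525  2.29734066  0.46346881  0.79103704  0.94794767]
12 [ 3.57  0.02 -0.03] [0.   3.53 2.97] end [ 0.36313081 -0.25399159  0.39492516]
```

View pics/w11.png

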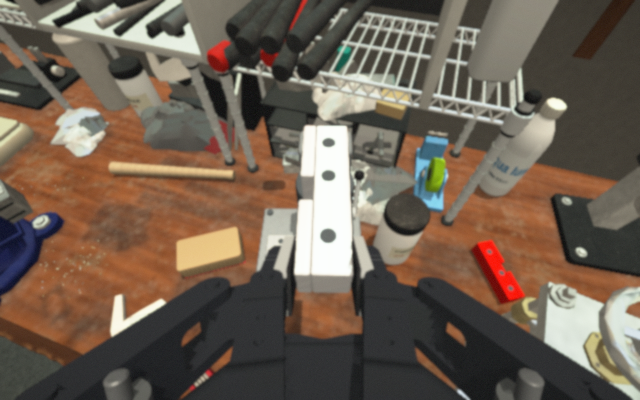

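View pics/s11.png

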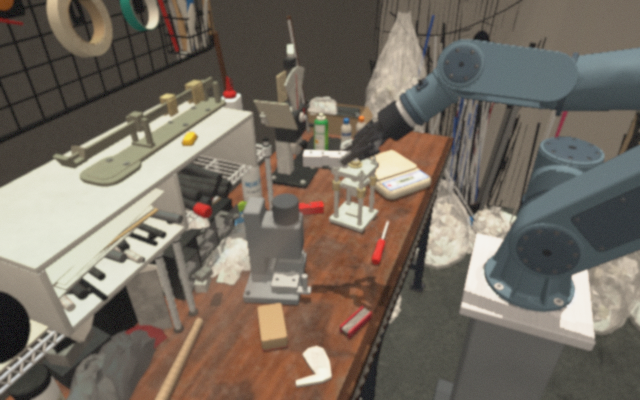

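View pics/t11.png

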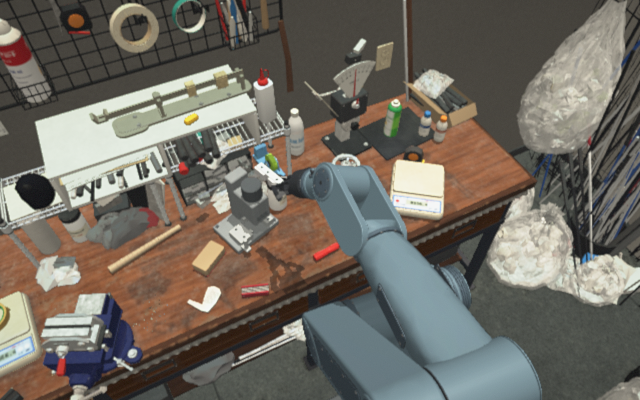

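Call:
move_arm(rows="3.57 0.02 -0.03 0 3.53 2.97 0;3.57 0.02 -0.03 0 3.53 2.97 0;3.57 0.02 -0.03 0 3.53 2.97 0;3.57 0.02 -0.03 0 3.53 2.97 0;3.57 0.02 -0.03 0 3.53 2.97 0;3.57 0.02 -0.03 0 3.53 2.97 0;3.57 0.02 -0.03 0 3.53 2.97 0;3.57 0.02 -0.03 0 3.53 2.97 0;3.57 0.02 -0.03 0 3.53 2.97 0;3.57 0.02 -0.03 0 3.53 2.97 0;3.57 0.02 -0.03 0 3.53 2.97 0;3.57 0.02 -0.03 0 3.53 2.97 0;0 0 0 0 0 0 0")

```text
time_s: 17.55
eef_pos: [0.3607, -0.2567, 0.3926]
eef_rot: [0.188, -0.404, 0.812, -0.376]
wrist_force: [-0.4, 0.6, -1.9]
opening: 0.314
```

Run:
```python
from plan import *
w=cam('wrist','w12');zoom(w,(0,0,640,400),1.25,'w12z.png')
p,R=now(); print(p,ctrl.get_obs()['q'],ctrl.get_obs()['opening'],'axis',R[:,2], R[:,0])
t3=load('t3')
SCp=[.4722,-.3627,-.6406]
im=w['color'].copy()
for a,b in wire(w,SCp,SC): cv2.line(im,tuple(map(int,a)),tuple(map(int,b)),(0,255,0),1)
cv2.imwrite('pics/w12w.png',im)
```

```text
[ 0.36143848 -0.25541184  0.39258862] [-1.07500886 -0.71539323  2.29961627  0.46454874  0.79294145  0.94594729] 0.31255193058503244 axis [ 0.61049008 -0.45783944 -0.64628547] [-0.60130163 -0.79901972 -0.0019588 ]
```

View pics/w12z.png

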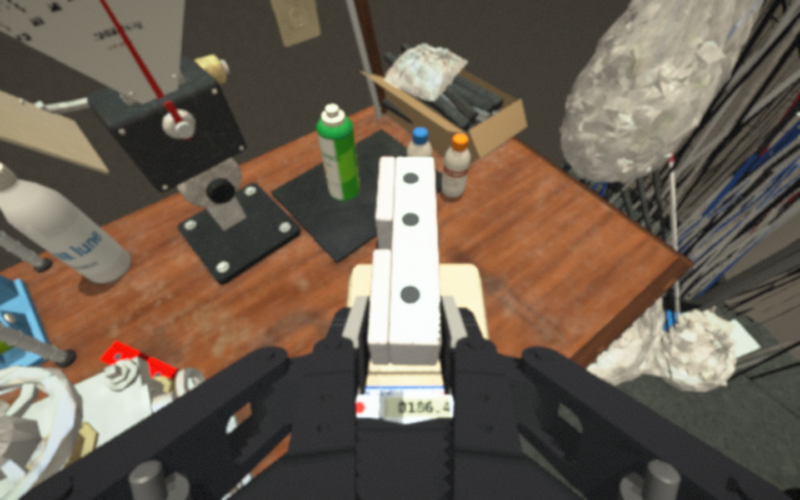

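View pics/w12w.png

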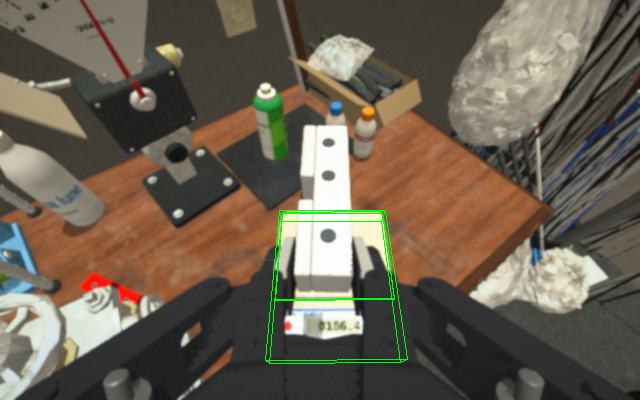

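Run:
```python
from plan import *
w=load('w12');zoom(w,(280,110,380,305),4,'w12b.png')
```

```text
(no output)
```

View pics/w12b.png

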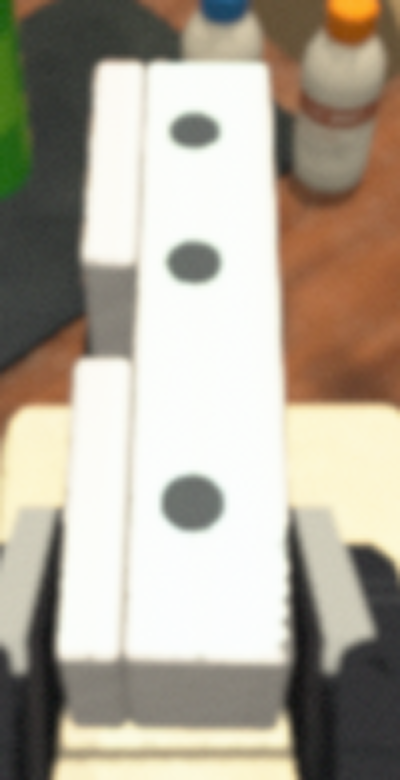

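```bash
cat >> plan.py <<'E'
def pnp(c,pts,L):
    K_=np.array([[c['fx'],0,c['cx']],[0,c['fy'],c['cy']],[0,0,1.]])
    ok,rv,tv=cv2.solvePnP(np.array(L,float)/1000,np.array(pts,float),K_,None)
    Rw=cv2.Rodrigues(np.array(c['rvec']))[0]; Rb=Rw.T@cv2.Rodrigues(rv)[0]; pb=Rw.T@(tv[:,0]-np.array(c['tvec']))
    e=cv2.projectPoints(np.array(L,float)/1000,rv,tv,K_,None)[0][:,0]-np.array(pts)
    return pb,Rb,e
E
python3 - <<'E'
from plan import *
w=load('w12');Z=lambda x,y:(280+x/4,110+y/4)
pts=[Z(95,63),Z(270,63),Z(58,660),Z(288,662),Z(63,722),Z(285,722),Z(83,262),Z(75,358)]
L=[(50,14,28),(50,-14,28),(-50,14,28),(-50,-14,28),(-50,14,0),(-50,-14,0),(8,14,28),(-8,14,28)]
pb,Rb,e=pnp(w,pts,L); print('blank c',pb,'x',Rb[:,0],'z',Rb[:,2]); print(np.round(e,1).tolist())
p,R=now(); print('blank in tool',R.T@(pb-p)); u=R[:,2]*[1,1,0];u/=np.linalg.norm(u); print('ahead',(pb-p)@u,'lat',(pb-p)@R[:,0],'dz',pb[2]-p[2])
print('expected ahead', .0539*np.cos(np.radians(40))+.0457,'dz',-.0813+.022)
E
```

```text
blank c [ 0.43236368 -0.3122376   0.32910447] x [ 0.78865984 -0.61445953  0.02133432] z [-0.01396706  0.01678544  0.99976156]
[[0.5, -0.6], [-0.6, -0.3], [-0.9, -0.7], [0.9, -0.4], [2.4, 0.3], [-2.4, 1.0], [-0.2, 0.7], [0.2, -0.0]]
blank in tool [ 0.00288182 -0.01026862  0.11034509]
ahead 0.09083552781305243 lat 0.002881821432065965 dz -0.06348415689810927
expected ahead 0.08698979548411293 dz -0.0593
```

Run:
```python
from plan import *
p,R=now(); u=np.array([.8,-.6,0]); pan=np.array([.501,-.385,0]); g=pan-u*.088
R1=toolR(-.643,40)
show(np.array([g[0],g[1],.30]),R1,6)
q=None
p1=np.array([g[0],g[1],.30]);p2=np.array([g[0],g[1],.139]); print(delta(p1,R1,p2,R1))
q=ik(p1,R1,ctrl.get_obs()['q'])[0]
for i in range(1,11):
    qn,e=ik(p1+(p2-p1)*i/10,R1,q); print(np.round(qn,2),round(e,3),round(np.abs(qn-q).max(),2)); q=qn
```

```text
delta cm [ 1.99  0.51 13.72] rot [ 0.26 -0.02 -0.16] per row [0.33 0.08 2.29] [ 0.04 -0.   -0.03]
[-1.06 -0.64  2.29  0.49  0.72  0.92] 0.0 maxstep 0.08
[-1.04 -0.56  2.28  0.51  0.65  0.88] 0.0 maxstep 0.08
[-1.03 -0.48  2.27  0.55  0.59  0.84] 0.0 maxstep 0.08
[-1.02 -0.4   2.26  0.59  0.53  0.79] 0.0 maxstep 0.08
[-1.01 -0.32  2.24  0.65  0.47  0.74] 0.0 maxstep 0.08
[-1.   -0.25  2.22  0.71  0.43  0.67] 0.0 maxstep 0.08
(array([ 0.  , 12.33, 10.35]), array([0., 0., 0.]))
[-1.   -0.22  2.23  0.78  0.39  0.59] 0.0 0.07
[-1.   -0.19  2.25  0.86  0.36  0.51] 0.0 0.09
[-1.   -0.15  2.26  0.96  0.33  0.4 ] 0.0 0.1
[-1.   -0.12  2.27  1.08  0.31  0.28] 0.0 0.12
[-1.   -0.08  2.28  1.22  0.29  0.13] 0.0 0.14
[-1.   -0.04  2.28  1.37  0.28 -0.03] 0.0 0.16
[-1.    0.    2.29  1.54  0.27 -0.21] 0.0 0.18
[-1.    0.05  2.29  1.71  0.28 -0.38] 0.0 0.18
[-1.    0.09  2.3   1.88  0.29 -0.55] 0.0 0.17
[-1.    0.14  2.3   2.02  0.3  -0.71] 0.0 0.15
```

Call:
move_arm(rows="0.33 0.08 2.29 0.04 0 -0.03 0;0.33 0.08 2.29 0.04 0 -0.03 0;0.33 0.08 2.29 0.04 0 -0.03 0;0.33 0.08 2.29 0.04 0 -0.03 0;0.33 0.08 2.29 0.04 0 -0.03 0;0.33 0.08 2.29 0.04 0 -0.03 0;0 0.9 0.76 0 0 0 0;0 0.9 0.76 0 0 0 0;0 0.9 0.76 0 0 0 0;0 0.9 0.76 0 0 0 0;0 0.9 0.76 0 0 0 0;0 0.9 0.76 0 0 0 0;0 0.9 0.76 0 0 0 0;0 0.9 0.76 0 0 0 0;0 0.9 0.76 0 0 0 0;0 0.9 0.76 0 0 0 0;0 0.9 0.76 0 0 0 0;0 0.9 0.76 0 0 0 0;0 0 0 0 0 0 0")

```text
time_s: 19.5
eef_pos: [0.4325, -0.3301, 0.1583]
eef_rot: [0.189, -0.407, 0.81, -0.377]
wrist_force: [-1.2, 0.6, -2.5]
opening: 0.311
```

Run:
```python
from plan import *
w=cam('wrist','w13');zoom(w,(160,80,480,380),2,'w13z.png')
s=cam('side','s13');zoom(s,(320,120,450,220),6,'s13z.png')
t=cam('top','t13');zoom(t,(340,130,480,240),5,'t13z.png')
p,R=now(); print(p,ctrl.get_obs()['q'],ctrl.get_obs()['wrist_force'])
print('est blank c',p+R[:,2]*[1,1,0]/np.hypot(*R[:2,2])*.088-[0,0,.0593])
```

```text
[ 0.43333123 -0.33161127  0.16098603] [-0.99661587  0.09691388  2.28046752  1.84507629  0.28178014 -0.52111956] [ 0.43153484 -0.00762221 -2.43883625]
est blank c [ 0.50390244 -0.38418222  0.10168603]
```

View pics/w13z.png

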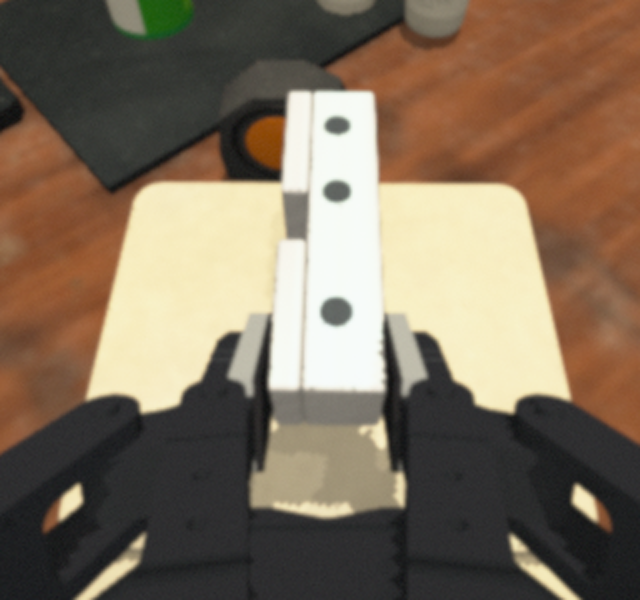

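View pics/s13z.png

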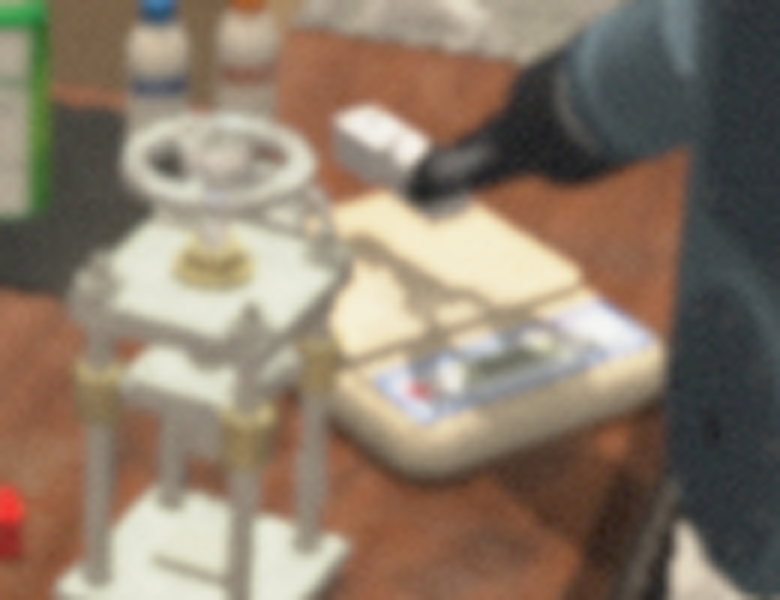

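View pics/t13z.png

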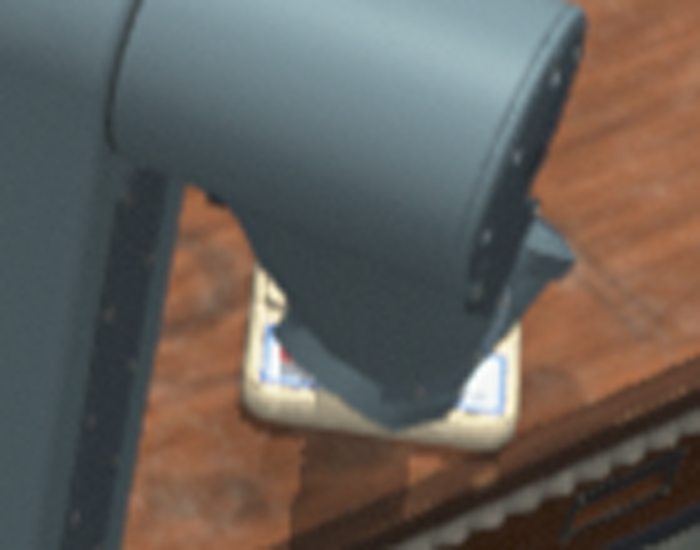

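Run:
```python
from plan import *
w=load('w13');m=.001
A=lambda *a:np.array(a)*m
W=lambda x,y:np.array([160+x/2,80+y/2])
# pan far corners extrapolated, side edges
def X(a,b,c,d):
    l1=np.cross([*a,1],[*b,1]);l2=np.cross([*c,1],[*d,1]);x=np.cross(l1,l2);return x[:2]/x[2]
fl=X((180,183),(480,183),(92,385),(125,235)); fr=X((180,183),(480,183),(537,235),(571,385))
print(fl,fr)
obs=[(w,W(*fl),A(109,88,50)),(w,W(*fr),A(109,-88,50))]
for z in (0,-.008):
    f=lambda p:np.concatenate([(proj(c,T(np.r_[p,z],L))[0]-uv) for c,uv,L in obs])
    r=least_squares(f,[.472,-.363,-.64]);print(z,r.x,r.fun,'pan',T(np.r_[r.x,z],A(34,0,50)))
# width-based height
t3=load('t3');V=lambda x,y:np.array([380+x/7,140+y/7]);s=load('s1');S=lambda x,y:np.array([330+x/6,140+y/6])
o2=obs+[(t3,V(118,140),A(109,88,50)),(t3,V(448,180),A(109,-88,50)),(t3,V(95,355),A(-41,88,50)),(t3,V(438,395),A(-41,-88,50)),(s,S(370,60),A(109,-88,50)),(s,S(525,160),A(-41,-88,50)),(s,S(290,238),A(-41,88,50))]
for x0 in ([.47,-.36,-.64],[.47,-.36,-.64,0]):
    p,f=fitpose(o2,x0);print(p,np.round(f,1).tolist(),T(p,A(34,0,50)))
```

```text
[136.44 183.  ] [525.21333333 183.        ]
0 [ 0.47361133 -0.36368268 -0.6369009 ] [ 0.11276602  0.02613634 -0.11298041  0.02765414] pan [[ 0.50094538 -0.38390271  0.05      ]]
-0.008 [ 0.47811064 -0.36706641 -0.63720231] [ 3.55341808  0.79348382 -3.55954208  0.83809542] pan [[ 0.50543859 -0.38729467  0.042     ]]
[ 0.47341892 -0.3635909  -0.63696493] [[0.1, 0.2], [-0.0, 0.2], [-1.3, -0.7], [-0.7, -0.6], [-0.9, -0.7], [0.3, 0.1], [0.5, -1.0], [0.9, -1.1], [0.1, -0.7]] [[ 0.50075168 -0.38381268  0.05      ]]
[ 0.47390092 -0.36413035 -0.63637652 -0.00100765] [[0.6, 0.3], [-0.4, 0.3], [-1.3, -0.7], [-0.7, -0.5], [-0.9, -0.7], [0.3, 0.1], [0.3, -0.8], [0.7, -1.0], [0.0, -0.6]] [[ 0.50124557 -0.38433604  0.04899235]]
```

Call:
move_arm(rows="0 0.6 0.5 0 0 0 0;0 0.6 0.5 0 0 0 0;0 0.6 0.5 0 0 0 0;0 0.6 0.5 0 0 0 0;0 0.5 0.42 0 0 0 0;0 0.3 0.25 0 0 0 0;0 0.15 0.13 0 0 0 0;0 0 0 0 0 0 0;0 0 0 0 0 0 0")

```text
time_s: 20.55
eef_pos: [0.4332, -0.3324, 0.1178]
eef_rot: [0.19, -0.407, 0.809, -0.379]
wrist_force: [0.2, 0.4, -2.0]
opening: 0.311
```

Run:
```python
from plan import *
w=cam('wrist','w14');zoom(w,(160,80,480,380),2,'w14z.png')
s=cam('side','s14');zoom(s,(360,120,450,200),8,'s14z.png')
p,R=now(); print(p,ctrl.get_obs()['wrist_force'])
```

```text
[ 0.43319178 -0.33236765  0.11780392] [ 0.16803442 -0.05835811 -1.80960153]
```

View pics/w14z.png

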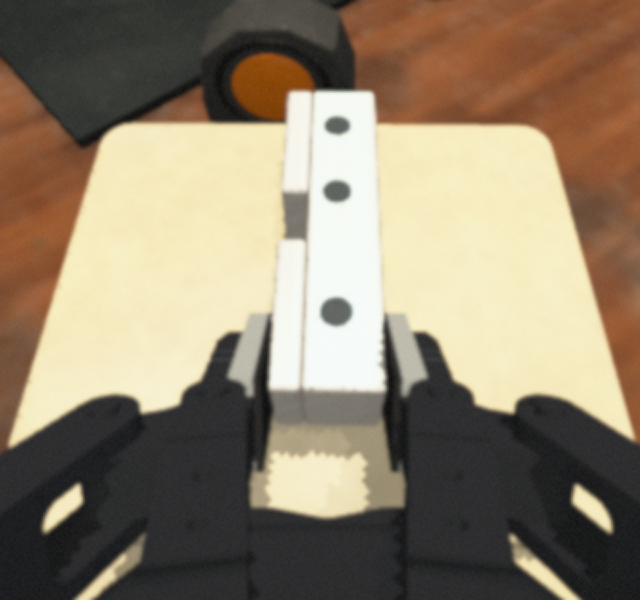

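View pics/s14z.png

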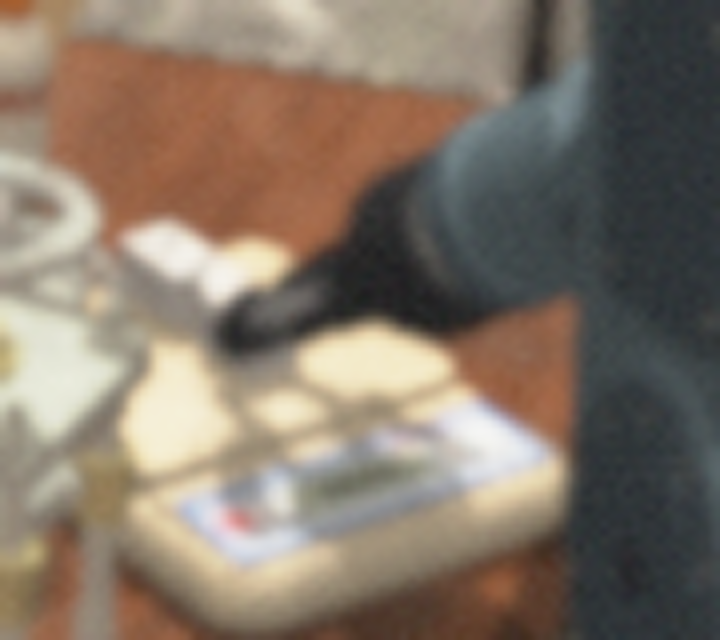

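Now close to contact: creep down in about 1.5 mm steps, checking force.

Call:
move_arm(rows="0 0.13 0.1 0 0 0 0;0 0.13 0.1 0 0 0 0;0 0.13 0.1 0 0 0 0;0 0 0 0 0 0 0")

```text
time_s: 21.05
eef_pos: [0.4327, -0.332, 0.1121]
eef_rot: [0.189, -0.407, 0.809, -0.379]
wrist_force: [-0.6, 0.5, -1.9]
opening: 0.309
```

Call:
move_arm(rows="0 0.08 0.06 0 0 0 0;0 0.08 0.06 0 0 0 0;0 0 0 0 0 0 0")

```text
time_s: 21.35
eef_pos: [0.4327, -0.332, 0.1103]
eef_rot: [0.19, -0.407, 0.809, -0.379]
wrist_force: [-0.2, 0.2, -2.7]
opening: 0.312
```

Call:
move_arm(rows="0 0.08 0.06 0 0 0 0;0 0 0 0 0 0 0")

```text
time_s: 21.55
eef_pos: [0.4328, -0.3321, 0.1095]
eef_rot: [0.19, -0.407, 0.809, -0.379]
wrist_force: [0.0, 0.2, -2.0]
opening: 0.315
```

Call:
move_arm(rows="0 0.08 0.06 0 0 0 0;0 0 0 0 0 0 0")

```text
time_s: 21.75
eef_pos: [0.4332, -0.3324, 0.1093]
eef_rot: [0.19, -0.407, 0.809, -0.38]
wrist_force: [-2.7, 1.5, 4.4]
opening: 0.312
```

Call:
move_arm(rows="0 0 0 0 0 0 0.34;0 0 0 0 0 0 0.38;0 0 0 0 0 0 0.45;0 0 0 0 0 0 0.55;0 0 0 0 0 0 0.6;0 0 0 0 0 0 0.6")

```text
time_s: 22.35
eef_pos: [0.4327, -0.332, 0.1084]
eef_rot: [0.19, -0.407, 0.809, -0.379]
wrist_force: [-0.4, 0.4, 0.8]
opening: 0.601
```

Run:
```python
from plan import *
w=cam('wrist','w15');zoom(w,(160,80,480,380),2,'w15z.png')
p,R=now(); print(p,ctrl.get_obs()['wrist_force'],ctrl.get_obs()['opening'])
```

```text
[ 0.43269528 -0.33199925  0.10844435] [ 1.07142393  0.20392315 -0.05007381] 0.5990264628004397
```

View pics/w15z.png

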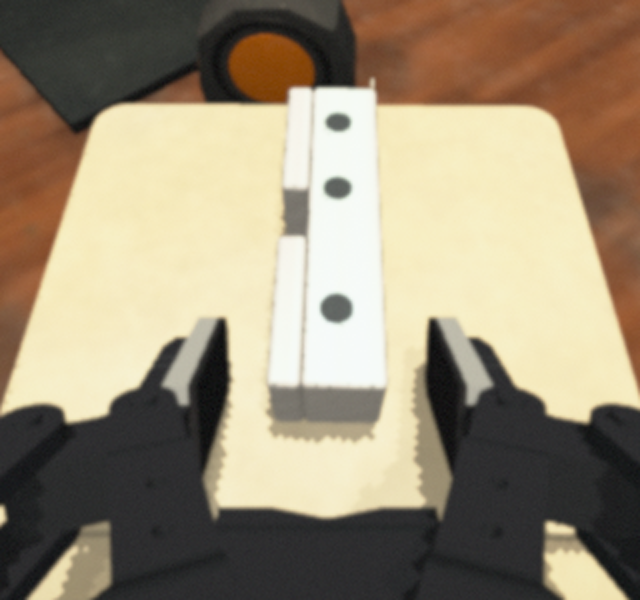

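Released and lying flat. Withdraw backwards along the tool axis (up and back).

Call:
move_arm(rows="0 0 -0.6 0 0 0 0.6;0 0 -1.2 0 0 0 0.6;0 0 -1.5 0 0 0 0.6;0 0 -1.5 0 0 0 0.6;0 -0.8 -1 0 0 0 0.6;0 -1.1 -0.9 0 0 0 0.6;0 -1.1 -0.9 0 0 0 0.6;0 -1.1 -0.9 0 0 0 0.6;0 -1.1 -0.9 0 0 0 0.6;0 -1.1 -0.9 0 0 0 0.6;0 -1.1 -0.9 0 0 0 0.6;0 -1.1 -0.9 0 0 0 0.6;0 0 0 0 0 0 0.6;0 0 0 0 0 0 0.6")

```text
time_s: 23.8
eef_pos: [0.4019, -0.3087, 0.2512]
eef_rot: [0.19, -0.407, 0.809, -0.379]
wrist_force: [-0.4, -0.1, -1.1]
opening: 0.603
```

Run:
```python
from plan import *
w=cam('wrist','w16');zoom(w,(160,80,480,380),2,'w16z.png')
t=cam('top','t16');s=cam('side','s16');zoom(s,(230,130,450,310),3.5,'s16z.png')
p,R=now(); print(p,ctrl.get_obs()['wrist_force'],ctrl.get_obs()['time_s'])
```

```text
[ 0.40168942 -0.30839485  0.25009843] [-0.51003711  0.42887931 -0.32717643] 23.95
```

View pics/w16z.png

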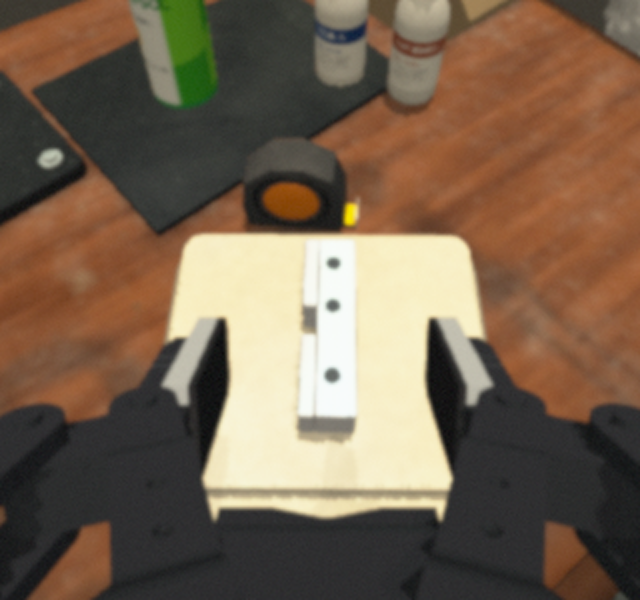

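View pics/s16z.png

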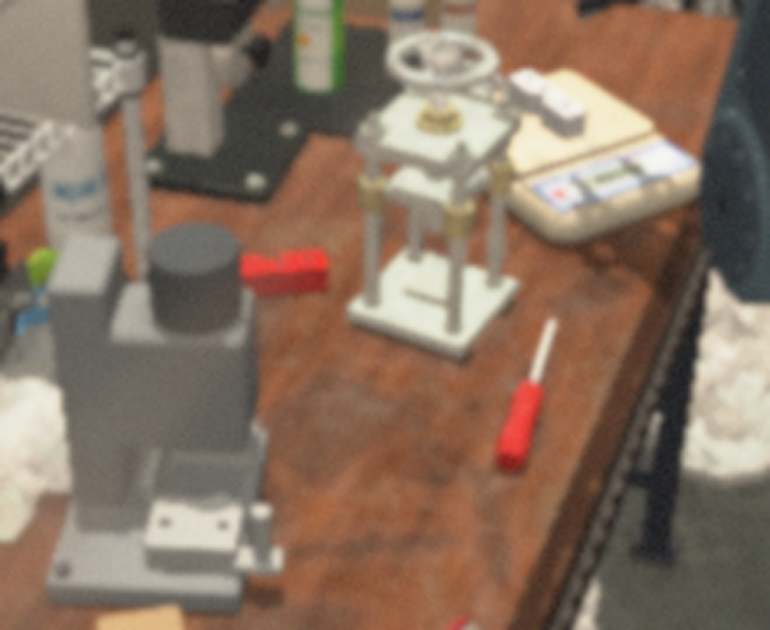

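View pics/t16.png

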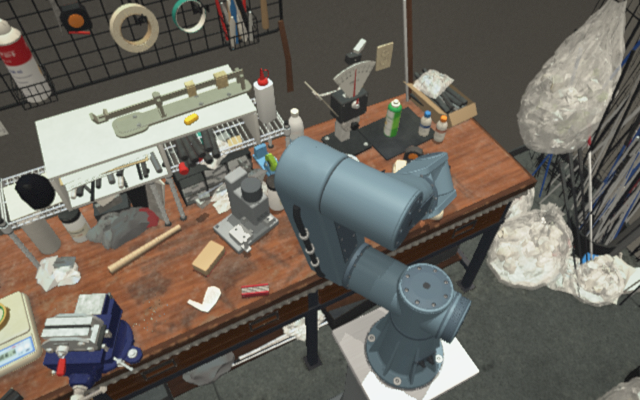

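Run:
```python
from plan import *
w=load('w16');W=lambda x,y:(160+x/2,80+y/2)
a=atz(w,W(300,432),.05);b=atz(w,W(354,432),.05);u=np.array([np.cos(-.637),np.sin(-.637),0]);v=np.array([-u[1],u[0],0])
c=(a+b)/2+u*.05;print('width',np.linalg.norm(a-b),'blank centre',c)
f=[atz(w,W(*q),.078) for q in ((305,240),(355,240))]; print('from far end',(f[0]+f[1])/2-u*.05)
far=atz(w,W(327,235),.05);near=atz(w,W(327,490),.05);print('pan depth',np.linalg.norm(far-near),'mid',(far+near)/2)
for cc in (c,(f[0]+f[1])/2-u*.05):
    d=cc-[.501,-.384,.05];print('offset along,lat',d@u,d@v)
```

```text
width 0.02723557243439434 blank centre [ 0.50413596 -0.38591153  0.05      ]
from far end [ 0.50156284 -0.38617864  0.078     ]
pan depth 0.14833442421399504 mid [ 0.50146793 -0.38403825  0.05      ]
offset along,lat 0.00365789808366202 0.00032858080875662073
offset along,lat 0.0017482836469189795 -0.001416601810336919
```

Everything checks; hand in.

```bash
python3 -c "
from bench import ctrl
print(ctrl.hand_in())"
```

```text
the job is handed in; nothing more can be done
None
```

I opened the vise jaw fully and left it open, drew the blank out to the front, and set it on the scale's pan with its holes up. The job is handed in, at about 24 s of the 62 s allowed; `hand_in` gave no verdict.

- **Jaw:** I gripped the post and pulled it about 29 mm until it met the end stop, where the wrist force rose to about 19 N. The last side picture shows the jaw still open.
- **Drawing out:** The blank came straight out low, with its centre ending about 113 mm in front of the drill's origin. The wrist force stayed under 10 N, so I saw no sign of contact with the drill bit.
- **Placing:** First contact on the pan read about 4 N. From the last wrist picture, the blank's centre is 2–4 mm from the pan's centre. It looks flat, and the gripper is clear of everything.
- **Other things:** In the last pictures the sanding block and tape measure look undisturbed. The jar is mostly hidden behind the arm in the last top view, so I did not check it after the lift.

Two checks disagreed:
- An early fit put the pan's top at 42 mm instead of 50 mm. A closer wrist view gave 49–50 mm, which matched where contact came.
- The jaw post measured 2–4 mm off the given position, which was within the room the open fingers had.

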